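# Stow the drill jigs and lock the post

### The arm

A 7-joint arm with a two-finger parallel gripper is mounted at the origin on the work surface. World frame = base frame: x ahead of the robot, y to its left, z up, the work surface at z = 0. Lengths are in m, angles in rad, forces in N, time in s.
With the tool pointing down it reaches from about 0.4 to 0.85 m from the base axis. Payload 4.4 kg.
Tool frame: the origin (TCP) lies midway between the tips of the shut fingers; the grasp point (between the pads) lies 19 mm behind it (robot.grip_point_offset is the distance from the TCP to the grasp point, in m); z points along the fingers, y is the line along which they close (so a half turn about z gives the same grasp; the last joint's range is limited). The gripper opens to 94 mm and grips with 3 to 60 N. Pads are 16 mm wide; open, the fingers measure 119 mm over their backs; the gripper's body (75 mm by 177 mm) begins 78 mm behind the grasp point.
Start: joints at [1.222, 0.628, 0.038, 1.517, -0.027, 0.996, -0.02], TCP at [0.181, -0.624, 0.205] pointing down, gripper open.
Joint ranges: [-3.06, 3.06], [-0.37, 2.12], [-1.25, 1.32], [0.18, 2.47], [-1.1, 4.24], [0.23, 1.98], [-2.94, 2.94]. Speed limits (rad/s): [2.57, 2.57, 3.14, 3.14, 3.14, 3.14, 3.14].

### API

Orientations are given as a rotation vector (axis times angle).
In Python, from plant import robot gives the robot as it stands.
- The arm moves only by the tool send_rows, never from a script. Its argument "commands" is a list of rows, each a list of 5 numbers: the opening, from 0 (shut) to 1 (fully open), then the shift along the tool's x, y, z in cm, then the turn about the tool's z in rad. In form: [[jaw, x, y, z, yaw], ...]. A call has 1 to 5 rows; each row is the pose to reach, as a shift and turn from the pose commanded when the call began, along the tool's axes at that moment; what a row does not reach only later rows make up. A row lasts 1/8 s, in which the tool goes at most 62.5 mm and 10.7 degrees, less where a joint would pass 70% of its speed; a pose out of reach is approached as far as the arm can. A call with a gripper value outside its range is refused whole. The fingers move at their own pace and stop on an object; "squeeze" is the grip in N (left out, the last holds). Time passes only in rows, so rows that repeat a pose let the fingers close. It gives the time, the measured TCP pose, the force, the opening and the grip force at its end, in the units of the state.
- robot.state(): the state, without advancing time (a new reading comes with each control period).
- robot.capture(name): name is "scene" or "top"; returns (picture, depth): 400x640x3 uint8, red, green, blue; 400x640 float32, m along the optical axis (not along the pixel's ray), 0 where there is no reading.
- robot.camera_info(name): a dict with "K" (3x3 intrinsics, pixels), "dist_coeffs" ([k1, k2, p1, p2, k3] as OpenCV has them; the pictures are not rectified), "R" (3x3) and "t" (3): a world point X has camera coordinates R X + t. Camera axes: x right, y down, z forward; pixel columns grow to the right and rows downward; lengths in m; the calibration is good to about 2 mm. A picture is of the moment at which its call begins. camera_info takes no time and is no camera call.
- robot.hand_in(): hands the job in; it is judged then, once.
Trained networks look in the newest picture that a camera, given by its name, has taken for a name from the list of things; names that differ only in an ending like _2 or _b are one class to them, and where a whole thing is asked for, a point or a joint stands for the part that bears it (a point fixed in the world has none). Each returns a list of dicts, best first, with "score" (0 to 1); they miss things now and then, are a little off and sometimes report something else, mostly with a low value. They report only what shows in the picture. A call takes as long as a camera call. They do not tell look-alikes from the thing itself.
- robot.boxes_of(camera, label): "xy" ([column, row] in pixels, amid what is visible of it).
- robot.outline_of(camera, label): "mask" (400x640 bool, what is visible of it) and "xy" ([column, row] in pixels, amid what is visible of it).
The state is a dict: "time_s": time; "q": joint angles; "joint_vel": joint speeds; "joint_efforts": joint torques, N m; "position": TCP position; "tool_rot": TCP orientation; "contact_force": force on the tool from outside, world axes, zero at the start; "wrist_torque": the same for the moment, N m; "grip_width": opening from 0.0 (shut) to 1.0 (fully open); "finger_force": force on a finger pad.
Only numpy, scipy, OpenCV 4.12 (cv2) and the standard library are available. Lean on these libraries where they do the work, as an engineer would, in place of code of your own. Each camera call takes 0.05 s, during which the arm holds its last target. There are 200 camera calls.

### The job

Put the class's drill jigs away: drop every jig that lies on the bench by its eye over the post of the storage stand so that they lie flat in a stack on the board. Then push the linch pin from the robot's side through the post's cross hole until its shoulder is home against the post, and swing its sprung loop forward over the post's end until it snaps down level around the post. Leave the pencil case, file and offcuts where they are.

Things in the scene. Friction and masses are not known exactly. Their poses are not given: they have to be found in the camera images.
- post_foot (a point): Storage stand, fixed to the bench (place and turn differ each time): a dark wooden board 130 x 130 x 12 mm with a square steel post 20 x 20 mm standing upright in its middle. This point: on the post's axis, at the board's upper face (12 mm above the bench). z up; x along the post's cross hole, pointing roughly away from the robot. The post top is 66 mm above this point.
- cross_hole (a point): Middle of the cross hole in that post: a square hole 11 x 11 mm, level, right through the 20 mm post along x (same axes as post_foot). 52 mm above the board, 14 mm below the post top. Its robot-side mouth is at x = -10 mm, its far mouth at x = +10 mm.
- jig_square_neck (a point): Flat aluminium drill jig, 9 mm thick, 110 g, lying on the bench, with a rectangular head 40 mm across. This point: middle of its straight neck (26 mm wide along y, sides free for fingers from x = -16 to +14 mm), half-way up; the centre of mass lies about 28 mm from it towards the eye. x points along the jig to its head (end at x = +36 mm), z up. May be absent.
- jig_square_eye (a point): Centre of the eye of the same jig, half-way up: a round hole of diameter 32 mm in a 60 x 60 mm square end, 48 mm from the neck point towards -x. Same axes.
- jig_round_neck (a point): Flat aluminium drill jig, 9 mm thick, 110 g, lying on the bench, with a round head of diameter 32 mm. This point: middle of its straight neck (26 mm wide along y, sides free for fingers from x = -16 to +14 mm), half-way up; the centre of mass lies about 28 mm from it towards the eye. x points along the jig to its head (end at x = +40 mm), z up. May be absent.
- jig_round_eye (a point): Centre of the eye of the same jig, half-way up: a round hole of diameter 32 mm in a 60 x 60 mm square end, 48 mm from the neck point towards -x. Same axes.
- jig_tee_neck (a point): Flat aluminium drill jig, 9 mm thick, 110 g, lying on the bench, with a T-shaped head, 56 mm across. This point: middle of its straight neck (26 mm wide along y, sides free for fingers from x = -16 to +14 mm), half-way up; the centre of mass lies about 28 mm from it towards the eye. x points along the jig to its head (end at x = +33 mm), z up. May be absent.
- jig_tee_eye (a point): Centre of the eye of the same jig, half-way up: a round hole of diameter 32 mm in a 60 x 60 mm square end, 48 mm from the neck point towards -x. Same axes.
- jig_plain_neck (a point): Flat aluminium drill jig, 9 mm thick, 110 g, lying on the bench, with a plain straight end 26 mm wide, no wider head. This point: middle of its straight neck (26 mm wide along y, sides free for fingers from x = -16 to +14 mm), half-way up; the centre of mass lies about 28 mm from it towards the eye. x points along the jig to its head (end at x = +36 mm), z up. May be absent.
- jig_plain_eye (a point): Centre of the eye of the same jig, half-way up: a round hole of diameter 32 mm in a 60 x 60 mm square end, 48 mm from the neck point towards -x. Same axes.
- pin_fin (a point): Linch pin, 150 g with its loop, standing on its flat foot on the bench. This point: centre of its upright aluminium fin, the grip: 26 mm long (x) x 10 mm thick (y); the fin rises from the foot (6 mm thick, 34 x 26 mm) to 36 mm above the foot's underside, and this point is 21 mm above the underside. x points along the shank to its tip, z up. Shank axis is 10 mm below this point.
- pin_shoulder (a point): Centre of the pin's shoulder face (16 x 16 mm), 17 mm ahead (+x) of and 10 mm below the fin point, on the shank axis; it bears against the post when the pin is home. The square shank, 9 x 9 mm, runs from here 23 mm along +x and ends in an 8 mm tapered point. Same axes as the fin.
- pin_tip (a point): Tip of the shank, 31 mm ahead of the shoulder face. Same axes.
- loop (a joint): Angle of the pin's sprung wire loop (72 mm long, 43 mm over its legs, 5 mm wire), hinged at shank height 36 mm behind the shoulder face. 0: closed, level along the shank, its end bar ahead of the tip, the post inside the loop. 2.27: open, leaning back and up. Leaning back it stays open; pushed forward just past upright (1.57), its spring and weight snap it to 0. Under 1 N at the end bar moves it.
- loop_bar (a point): Middle of the loop's end bar, 70 mm from the loop's hinge, moving with the loop.
- pencil_case: Red pencil case 75 x 190 x 50 mm at the near right, a bystander; origin under its centre.
- file: File with black and yellow handle, 310 mm long, 26 mm high, lying at the far side, a bystander; its origin lies between handle and blade, underneath.
- offcut_a: Wood offcut 50 x 150 x 18 mm at the left, a bystander; origin under its centre.
- offcut_b: Wood offcut 130 x 40 x 18 mm at the right, a bystander; origin under its centre.
Mind the look-alikes: they are no part of the job. What is shaped like the part that bears jig_square_neck but green or pink is not meant.

How it is judged:
On the way, in this order (a step that is already met when the one before it is completed fails the run):
1. every jig present is on the post by its eye, flat on the stack (horizontal distance between each of jig_square_eye, jig_round_eye, jig_tee_eye, jig_plain_eye and post_foot below 0.012 m and z of each of jig_square_eye, jig_round_eye, jig_tee_eye, jig_plain_eye in the frame of post_foot below 0.04 m and angle between each of jig_square_eye, jig_round_eye, jig_tee_eye, jig_plain_eye's own z axis and vertical below 0.2 rad), for 0.2 s.
2. the linch pin is through the cross hole from the robot's side, shoulder against the post (x of pin_shoulder in the frame of cross_hole between -0.0145 and -0.007 m and y of pin_shoulder in the frame of cross_hole between -0.006 and 0.006 m and z of pin_shoulder in the frame of cross_hole between -0.006 and 0.006 m and x of pin_tip in the frame of cross_hole above 0.014 m and angle between the x axis of pin_tip and the x axis of cross_hole, either way round below 0.25 rad), for 0.2 s.
3. the loop is swung over the post end and closed, with the pin still home (all of step 2 and value of joint loop below 0.2 rad), for 0.2 s.
At the end, for the whole second after the job is handed in: Each present jig: eye centre within 12 mm of the post axis, under 40 mm above the board, tilt under 0.2 rad. Pin: shoulder within 4.5 mm of the post's robot-side face and 6 mm of the hole axis, aligned within 0.25 rad. Loop angle under 0.2 rad (all of step 1 and all of step 3); the robot touches nothing.
It fails at once if the pencil case is shifted by more than 40 mm (distance of pencil_case from where it was at the start of the episode above 0.04 m).
It fails at once if the file is shifted by more than 40 mm (distance of file from where it was at the start of the episode above 0.04 m).
It fails at once if the left offcut is shifted by more than 40 mm (distance of offcut_a from where it was at the start of the episode above 0.04 m).
It fails at once if the right offcut is shifted by more than 40 mm (distance of offcut_b from where it was at the start of the episode above 0.04 m).
Of jig_square, jig_round, jig_tee, jig_plain only 3 to 4 are there at a start; the rules pass over those that are not, and their reading is None.
At some moment in a run one of jig_square, jig_round, jig_tee, jig_plain may be knocked a few centimetres aside while the robot is not near it.
It also fails if it takes over 208 s, if anything falls off the work surface, if the arm or the gripper's body presses on something with over 40 N, if the wrist force passes 120 N, or if a joint passes its speed limit or range.

## Working session

There is one attempt and no reset: what is moved stays moved. The work goes in short steps, Python scripts to look and compute and a tool call to move; the robot and the scene stay as the last step left them, time stands still between calls to the robot, and variables do not carry over. Pictures are saved under pics/ and viewed, at most 14 in all, crops included, and the job is handed in when it is done.

Besides the shell and the picture viewer there is one more tool, called after "Emit:" by a JSON object that holds its "fn" and its "kwargs". send_rows: Moves the arm, as the interface text tells. Its arguments: {"type":"object","properties":{"commands":{"type":"array"},"squeeze":{"type":"number"}},"required":["commands"]}

```bash
ls; mkdir -p pics
python3 - <<'E'
from plant import robot
import cv2,numpy as np
s=robot.state();print({k:np.round(v,3).tolist() for k,v in s.items()})
for n in("scene","top"):
    p,d=robot.capture(n);cv2.imwrite(f"pics/{n}0.png",p[:,:,::-1]);np.save(f"pics/{n}0d.npy",d)
    i=robot.camera_info(n);print(n,i)
E
```

```text
pics
{'time_s': 0.0, 'q': [1.222, 0.629, 0.038, 1.518, -0.027, 0.996, -0.02], 'joint_vel': [0.001, 0.001, -0.001, 0.0, -0.0, -0.001, 0.002], 'joint_efforts': [0.0, -54.972, 1.143, -18.663, -0.052, 0.023, 0.0], 'position': [0.181, -0.624, 0.205], 'tool_rot': [-3.108, -0.443, 0.0], 'contact_force': [0.562, -0.316, 0.348], 'wrist_torque': [-0.032, 0.004, 0.02], 'finger_force': 0.0, 'grip_width': 1.0}
scene {'K': array([[409.09107176,   0.        , 319.50143446],
       [  0.        , 409.09107176, 198.50433871],
       [  0.        ,   0.        ,   1.        ]]), 'dist_coeffs': array([-0.01292806,  0.        ,  0.        ,  0.        ,  0.        ]), 'R': array([[ 0.64919278,  0.76061371, -0.00394098],
       [ 0.51610095, -0.44429246, -0.73228685],
       [-0.55873836,  0.47336139, -0.68098491]]), 't': array([-0.35997503, -0.26889952,  1.54422809])}
top {'K': array([[361.53509545,   0.        , 319.20081382],
       [  0.        , 361.53509545, 197.44798136],
       [  0.        ,   0.        ,   1.        ]]), 'dist_coeffs': array([-0.06144725,  0.        ,  0.        ,  0.        ,  0.        ]), 'R': array([[-0.01025153, -0.99993997, -0.00386772],
       [-0.99616434,  0.01054881, -0.08686382],
       [ 0.08689941,  0.0029624 , -0.99621269]]), 't': array([0.00734528, 0.57574993, 1.35054283])}
```

View pics/top0.png

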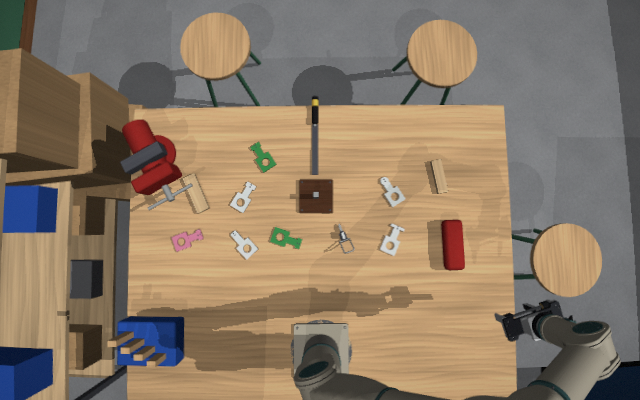

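View pics/scene0.png

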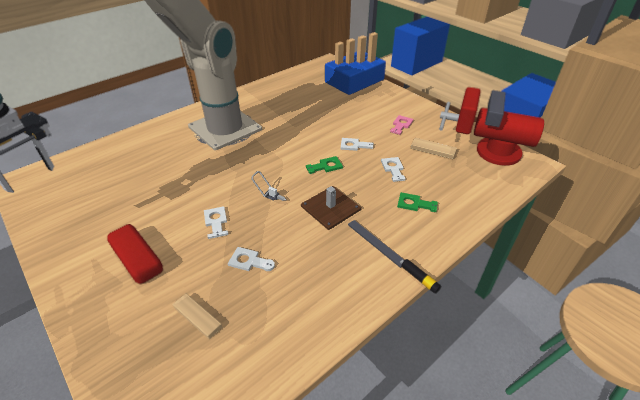

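Top view: silver jigs at (242,197), (243,244), (391,191) and (391,239). The look-alikes are green at (262,156) and (285,238), and pink at (187,240); I choose silver only. The stand is at (316,196), the pin at (343,238), the file at (314,140), the case at (453,244), and the offcuts at (195,193) and (438,176).

```bash
cat > h.py <<'E'
import numpy as np,cv2
from scipy.optimize import minimize
from plant import robot
CI={n:robot.camera_info(n) for n in("scene","top")}
def proj(n,P):
    c=CI[n];return cv2.projectPoints(np.asarray(P,float).reshape(-1,3),cv2.Rodrigues(c["R"])[0],c["t"],c["K"],c["dist_coeffs"])[0][:,0]
def ray(n,uv,z):
    c=CI[n];p=cv2.undistortPoints(np.array([[uv]],float),c["K"],c["dist_coeffs"])[0,0]
    d=c["R"].T@np.r_[p,1];o=-c["R"].T@c["t"];return o+d*(z-o[2])/d[2]
HEAD={"square":(40,36),"round":(32,40),"tee":(56,33),"plain":(26,36)}
def jigpoly(k):
    w,e=HEAD[k];h=w/2;s=24 if k=="tee" else 16
    P=[(-78,-30),(-18,-30),(-18,-13),(s,-13),(s,-h),(e,-h),(e,h),(s,h),(s,13),(-18,13),(-18,30),(-78,30)]
    if k=="round":
        a=np.linspace(-2.5,2.5,20);P=P[:3]+[(24+16*np.cos(t),16*np.sin(t)) for t in a]+P[-3:]
    a=np.linspace(0,2*np.pi,40)
    return np.array(P)/1e3,np.c_[-48+16*np.cos(a),16*np.sin(a)]/1e3
def place(p2,x,y,a,z):
    c,s=np.cos(a),np.sin(a);return np.c_[x+c*p2[:,0]-s*p2[:,1],y+s*p2[:,0]+c*p2[:,1],np.full(len(p2),z)]
S=8
def raster(n,polys,box):
    u,v,w,h=box;im=np.zeros((h*S,w*S),np.uint8)
    for P,val in polys:
        q=((proj(n,P)-[u,v]+.5)*S).round().astype(np.int32);cv2.fillPoly(im,[q],val)
    return cv2.resize(im,(w,h),interpolation=cv2.INTER_AREA)/255.
def fit(targets,model,x0,step):
    # targets {cam:(soft image 0..1,box)}, model(x)->polys
    f=lambda x:sum(((raster(n,model(x),b)-t[b[1]:b[1]+b[3],b[0]:b[0]+b[2]])**2).sum() for n,(t,b) in targets.items())
    x0=np.array(x0,float);sx=np.vstack([x0]+[x0+d for d in np.diag(step)])
    r=minimize(f,x0,method="Nelder-Mead",options=dict(initial_simplex=sx,xatol=1e-4,fatol=.01));return r.x,r.fun
def jigmodel(k,z=.009):
    o,h=jigpoly(k)
    def m(x):
        L=[]
        for zz in(z-.009,z-.0045,z):L.append((place(o,*x,zz),255))
        L.append((place(h,*x,z),0));return L
    return m
def box_at(c,r):return (int(c[0]-r),int(c[1]-r),2*r,2*r)
E
python3 - <<'E'
from h import *
ims={n:cv2.imread(f"pics/{n}0.png") for n in CI}
pm={}
for k in list(HEAD):
    for n in CI:
        o=robot.outline_of(n,f"jig_{k}_neck") if 0 else robot.boxes_of(n,f"jig_{k}_neck")
        print(k,n,[(np.round(e["xy"]).tolist(),round(e["score"],2)) for e in o])
for n in CI:
    o=robot.outline_of(n,"pin_fin");print("pin",n,[(np.round(e["xy"]).tolist(),round(e["score"],2)) for e in o])
t=ims["top"];c=lambda u,v,w,h,im,s:cv2.resize(im[v:v+h,u:u+w],None,fx=s,fy=s,interpolation=cv2.INTER_CUBIC)
A=c(225,175,200,85,t,4)
cv2.imwrite("pics/a.png",A)
B=c(195,125,220,150,ims["scene"],3.6);cv2.imwrite("pics/b.png",B)
E
```

```text
square scene [([390.0, 166.0], 0.78), ([400.0, 124.0], 0.76), ([323.0, 166.0], 0.68), ([416.0, 202.0], 0.64)]
square top [([282.0, 237.0], 0.85), ([267.0, 162.0], 0.82), ([186.0, 239.0], 0.75), ([394.0, 242.0], 0.54), ([245.0, 198.0], 0.52), ([343.0, 233.0], 0.47)]
round scene [([249.0, 258.0], 0.76)]
round top [([245.0, 244.0], 0.63), ([390.0, 194.0], 0.58)]
tee scene [([216.0, 218.0], 0.97)]
tee top [([393.0, 239.0], 0.76)]
plain scene [([352.0, 143.0], 0.71)]
plain top [([246.0, 242.0], 0.59)]
pin scene [([267.0, 192.0], 0.78), ([263.0, 180.0], 0.46), ([394.0, 259.0], 0.3), ([395.0, 168.0], 0.24)]
pin top [([344.0, 238.0], 0.69)]
```

View pics/a.png

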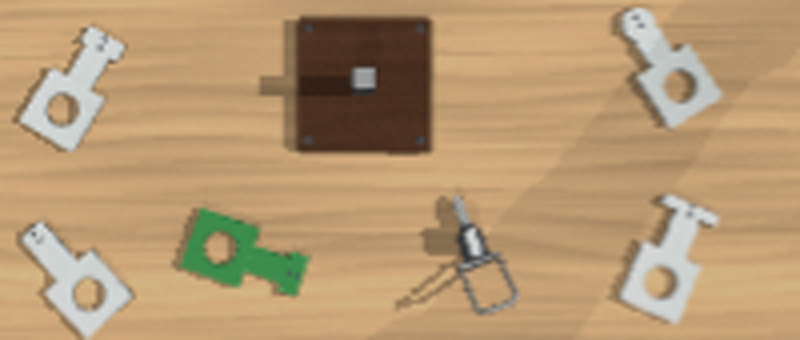

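View pics/b.png

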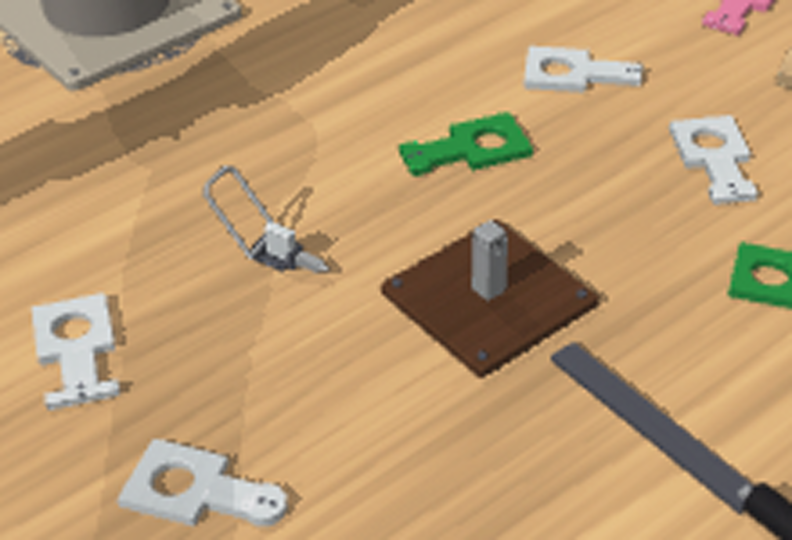

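The crops match the description: square (242,197), plain (243,244), round (391,191) and tee (391,239) are all silver and all present. The cross hole shows on the post's far (+x) face. Next I fit models to both views.

```bash
cat >> h.py <<'E'
def white(im):
    h=cv2.cvtColor(im,cv2.COLOR_BGR2HSV).astype(float)
    return np.clip((85-h[...,1])/60,0,1)*np.clip((h[...,2]-90)/60,0,1)
def dark(im):
    return np.clip((110-im.max(2).astype(float))/30,0,1)
def sq(w):return np.array([(-w,-w),(w,-w),(w,w),(-w,w)])
def standmodel(x):
    L=[(place(sq(.065),*x,z),255) for z in(0,.006,.012)]
    return L+[(place(sq(.010),*x,z),0) for z in np.linspace(.012,.078,12)]
J0={"square":(242,197,90-25),"plain":(243,244,90+40),"round":(391,191,90+30),"tee":(391,239,90-20)}
def fitjig(ims,k,p0,z=.009,r={"scene":26,"top":19},cams=("scene","top")):
    T={n:(white(ims[n]),box_at(proj(n,[p0[0],p0[1],z])[0],r[n])) for n in cams}
    return fit(T,jigmodel(k,z),p0,(.006,.006,.12))
E
python3 - <<'E'
from h import *
import json
ims={n:cv2.imread(f"pics/{n}0.png") for n in CI}
out={}
for k,(u,v,a) in J0.items():
    p=ray("top",(u,v),.009);a=np.radians(a-90)  # image up = +x
    # image dir angle: up(90)->world 0
    a=-np.radians(0)+a
    c,s=np.cos(a),np.sin(a)
    best=None
    for cams in(("scene","top"),("top",),("scene",)):
        x,f=fitjig(ims,k,[p[0]+.015*c,p[1]+.015*s,a],cams=cams)
        print(k,cams,np.round(x,4),round(f,1))
        if best is None:best=x
    out[k]=best.tolist()
p=ray("top",(315,197),.012)
for cams in(("scene","top"),("top",),("scene",)):
    T={n:(dark(ims[n]),box_at(proj(n,p)[0],{"scene":36,"top":24}[n])) for n in cams}
    x,f=fit(T,standmodel,[p[0],p[1],0],(.005,.005,.05));print("stand",cams,np.round(x,4),round(f,1))
    if len(cams)==2:out["stand"]=x.tolist()
json.dump(out,open("m.json","w"))
vis=[]
for n,s,(u,v,w,h) in(("top",4,(222,172,200,86)),("scene",4,(195,125,200,150))):
    im=cv2.resize(ims[n][v:v+h,u:u+w],None,fx=s,fy=s,interpolation=cv2.INTER_CUBIC)
    for k,x in out.items():
        P=[place(sq(.065),*x,.012),place(sq(.01),*x,.078)] if k=="stand" else [place(q,*x,.009) for q in jigpoly(k)]
        for q in P:cv2.polylines(im,[((proj(n,q)-[u,v]+.5)*s).round().astype(np.int32)],True,(0,0,255),1)
    cv2.imwrite(f"pics/fit_{n}.png",im)
E
```

```text
square ('scene', 'top') [ 0.6056  0.2825 -0.5468] 61.9
square ('top',) [ 0.6045  0.2829 -0.5429] 7.2
square ('scene',) [ 0.6071  0.2821 -0.5447] 45.2
plain ('scene', 'top') [0.4223 0.313  0.7502] 56.0
plain ('top',) [0.4214 0.3134 0.7431] 6.0
plain ('scene',) [0.4243 0.3119 0.7561] 34.2
round ('scene', 'top') [ 0.6217 -0.2646  0.5672] 60.1
round ('top',) [ 0.6207 -0.2639  0.5565] 7.8
round ('scene',) [ 0.6228 -0.2648  0.5647] 36.8
tee ('scene', 'top') [ 0.4373 -0.2856 -0.422 ] 55.1
tee ('top',) [ 0.4353 -0.2849 -0.4262] 7.8
tee ('scene',) [ 0.439  -0.2862 -0.4254] 26.7
stand ('scene', 'top') [ 0.5844  0.016  -0.0049] 306.5
stand ('top',) [ 0.5836  0.0172 -0.0102] 55.6
stand ('scene',) [0.5865 0.0136 0.0021] 227.1
```

View pics/fit_scene.png

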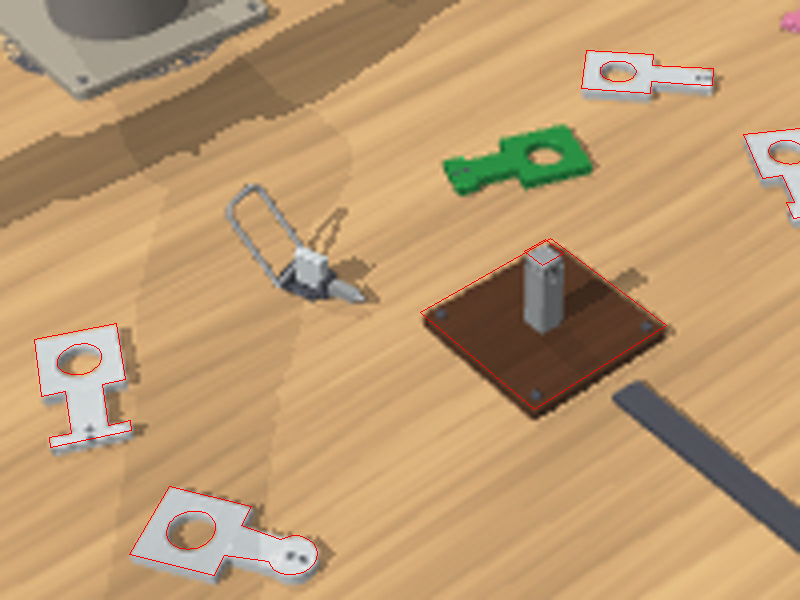

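Fit overlay: the red outlines sit on all four jigs and the board within about 1 px, with the post top near scene pixel (331,188). I'll pick the tee first.

```bash
cat > mv.py <<'E'
import numpy as np,sys
from plant import robot
from scipy.spatial.transform import Rotation as R
def go(*targets):
    s=robot.state();p=np.array(s["position"]);M=R.from_rotvec(s["tool_rot"]).as_matrix();psi=np.arctan2(M[1,0],M[0,0])
    print("t",round(s["time_s"],2),"tcp",p.round(4),"psi",round(psi,3),"zax",M[:,2].round(3),"F",np.round(s["contact_force"],1),"w",round(s["grip_width"]*94,1),"ff",round(s["finger_force"],1))
    for t in targets: # each a separate call, chained
        d=M.T@(np.array(t[:3])-p)*100;y=-((t[3]-psi+np.pi/2)%np.pi-np.pi/2)
        print(t,"->",np.round(d,2),"yaw",round(y,3))
        p=np.array(t[:3]);psi=psi-y;c,s_=np.cos(psi),np.sin(psi);M=np.array([[c,s_,0],[s_,-c,0],[0,0,-1]])
if __name__=="__main__":go(*[tuple(float(v) for v in a.split(",")) for a in sys.argv[1:]])
E
python3 mv.py .4318,-.2831,.08,-.422 .4318,-.2831,.003,-.422
```

```text
t 0.6 tcp [ 0.1814 -0.6242  0.2055] psi 0.283 zax [ 0. -0. -1.] F [ 0.6  0.9 -0.5] w 93.8 ff 0.0
(0.4318, -0.2831, 0.08, -0.422) -> [ 33.56 -25.77  12.55] yaw 0.705
(0.4318, -0.2831, 0.003, -0.422) -> [0.  0.  7.7] yaw -0.0
```

Emit:
{"fn": "send_rows", "kwargs": {"commands": [[0.8,6,-4.5,0,0.14],[0.8,12,-9,0,0.28],[0.8,18,-13.5,2,0.42],[0.8,23,-18,4,0.56],[0.8,28,-21.5,6,0.705]], "squeeze": 50}}

```text
time_s: 1.23
position: [0.3638, -0.3755, 0.1595]
tool_rot: [3.07, -0.666, 0.002]
contact_force: [0.2, -0.2, -0.5]
grip_width: 0.8
finger_force: 0.0
```

```bash
python3 mv.py .4318,-.2831,.06,-.422 .4318,-.2831,.003,-.422
```

```text
t 1.23 tcp [ 0.3638 -0.3755  0.1595] psi -0.427 zax [ 0.001 -0.001 -1.   ] F [ 0.2 -0.2 -0.5] w 75.2 ff 0.0
(0.4318, -0.2831, 0.06, -0.422) -> [  2.35 -11.23   9.95] yaw -0.005
(0.4318, -0.2831, 0.003, -0.422) -> [0.  0.  5.7] yaw -0.0
```

Emit:
{"fn": "send_rows", "kwargs": {"commands": [[0.8,2.35,-11.2,9,0],[0.8,2.35,-11.2,9,0],[0.8,2.35,-11.2,9,0],[0.8,2.35,-11.2,9,0]]}}

```text
time_s: 1.72
position: [0.43, -0.2839, 0.069]
tool_rot: [-3.072, 0.655, 0.002]
contact_force: [-0.2, -0.2, 0.0]
grip_width: 0.802
finger_force: 0.0
```

```bash
python3 mv.py .4318,-.2831,.003,-.422
```

```text
t 1.73 tcp [ 0.43   -0.2839  0.069 ] psi -0.42 zax [-0.001  0.    -1.   ] F [-0.2 -0.2  0. ] w 75.4 ff 0.0
(0.4318, -0.2831, 0.003, -0.422) -> [ 0.14 -0.15  6.6 ] yaw 0.002
```

Emit:
{"fn": "send_rows", "kwargs": {"commands": [[0.8,0.15,-0.15,5,0],[0.8,0.15,-0.15,6.6,0],[0.8,0.15,-0.15,6.6,0],[0.2,0.15,-0.15,6.6,0],[0.0,0.15,-0.15,6.6,0]]}}

```text
time_s: 2.35
position: [0.4326, -0.2844, 0.0047]
tool_rot: [3.071, -0.659, 0.004]
contact_force: [0.2, 0.6, 0.1]
grip_width: 0.627
finger_force: 0.0
```

Emit:
{"fn": "send_rows", "kwargs": {"commands": [[0,0,0,0,0],[0,0,0,0,0],[0,0,0,0,0],[0,0,0,0,0]]}}

```text
time_s: 2.85
position: [0.4319, -0.2836, 0.0035]
tool_rot: [3.072, -0.658, 0.0]
contact_force: [0.1, -0.6, 1.7]
grip_width: 0.266
finger_force: 50.0
```

Emit:
{"fn": "send_rows", "kwargs": {"commands": [[0,0,0,-3,0],[0,0,0,-7,0],[0,0,0,-11,0],[0,0,0,-11,0],[0,0,0,-11,0]]}}

```text
time_s: 3.48
position: [0.4314, -0.283, 0.1128]
tool_rot: [-3.071, 0.658, 0.002]
contact_force: [0.2, -0.5, -1.1]
grip_width: 0.268
finger_force: 50.0
```

```bash
python3 mv.py
python3 - <<'E'
from h import *
ims={}
for n in CI:
    p,d=robot.capture(n);ims[n]=p[:,:,::-1].copy();cv2.imwrite(f"pics/{n}1.png",ims[n])
c=lambda u,v,w,h,im,s:cv2.resize(im[v:v+h,u:u+w],None,fx=s,fy=s,interpolation=cv2.INTER_CUBIC)
a=c(330,180,100,100,ims["top"],4);b=c(150,130,100,100,ims["scene"],4);cv2.imwrite("pics/c.png",np.hstack([a,b]))
E
```

```text
t 3.48 tcp [ 0.4314 -0.283   0.1128] psi -0.422 zax [-0.001  0.001 -1.   ] F [ 0.2 -0.5 -1.1] w 25.2 ff 50.0
```

View pics/c.png

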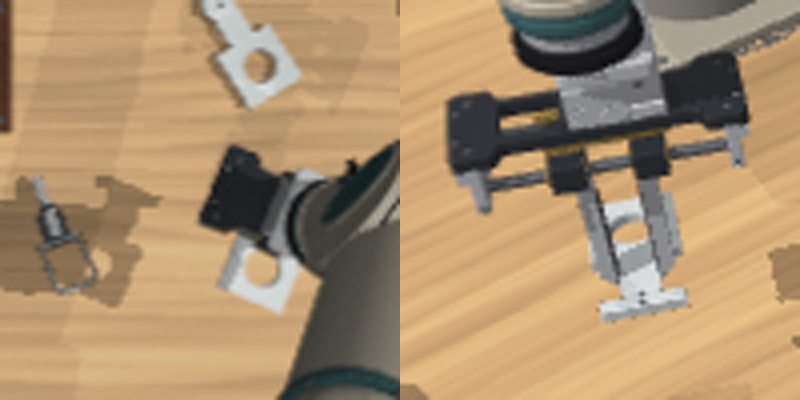

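The jig hangs level in the fingers, with its eye visible from above at crop (262,268). Now to hover over the post.

```bash
python3 mv.py .6168,-.0113,.105,-.7
```

```text
t 3.58 tcp [ 0.431  -0.2829  0.1121] psi -0.422 zax [-0.002  0.001 -1.   ] F [ 0.3  0.9 -0.6] w 24.9 ff 50.0
(0.6168, -0.0113, 0.105, -0.7) -> [  5.83 -32.39   0.71] yaw 0.278
```

Emit:
{"fn": "send_rows", "kwargs": {"commands": [[0,1,-6,0,0.05],[0,2,-12,0,0.1],[0,3.2,-18,0,0.15],[0,4.3,-24,0.3,0.21],[0,5.4,-30,0.5,0.278]]}}

```text
time_s: 4.2
position: [0.6041, -0.0304, 0.1067]
tool_rot: [2.949, -1.081, -0.004]
contact_force: [0.6, 0.2, -1.3]
grip_width: 0.265
finger_force: 50.0
```

```bash
python3 mv.py .6168,-.0113,.098,-.7
```

```text
t 4.2 tcp [ 0.6041 -0.0304  0.1067] psi -0.703 zax [-0.003 -0.    -1.   ] F [ 0.6  0.2 -1.3] w 24.9 ff 50.0
(0.6168, -0.0113, 0.098, -0.7) -> [-0.27 -2.28  0.87] yaw -0.003
```

Emit:
{"fn": "send_rows", "kwargs": {"commands": [[0,-0.3,-2.3,0.9,0],[0,-0.3,-2.3,0.9,0],[0,-0.3,-2.3,0.9,0]]}}

```text
time_s: 4.58
position: [0.615, -0.0156, 0.0989]
tool_rot: [2.947, -1.081, -0.002]
contact_force: [0.1, 0.1, -0.5]
grip_width: 0.268
finger_force: 50.0
```

```bash
cat >> h.py <<'E'
def eyecheck(name,ztop,eye0,post0=(.5844,.016),yawp=0,r=6,save=True):
    p,_=robot.capture("top");im=p[:,:,::-1].copy()
    b=box_at(proj("top",[*eye0,ztop])[0]+.5,r);a=np.linspace(0,6.283,60)
    circ=np.c_[.016*np.cos(a),.016*np.sin(a)];full=sq(.2)
    def model(x):
        return [(place(full,x[0],x[1],0,ztop),255),(place(circ,x[0],x[1],0,ztop-.009),0),(place(circ,x[0],x[1],0,ztop),0),(place(sq(.01),x[2],x[3],yawp,.078),205)]
    x,f=fit({"top":(white(im),b)},model,[*eye0,*post0],(.003,)*4)
    print("eye",x[:2].round(4),"post",x[2:].round(4),"eye-post mm",((x[:2]-x[2:])*1e3).round(1),"res",round(f,2))
    if save:
        u,v=b[0]-8,b[1]-8;s=14;w=2*r+16
        I=cv2.resize(im[v:v+w,u:u+w],None,fx=s,fy=s,interpolation=cv2.INTER_CUBIC)
        for q in(place(circ,x[0],x[1],0,ztop),place(sq(.01),x[2],x[3],yawp,.078)):
            cv2.polylines(I,[((proj("top",q)-[u,v]+.5)*s).round().astype(np.int32)],True,(0,0,255),1)
        cv2.imwrite(f"pics/{name}.png",I)
    return x
E
python3 mv.py; python3 -c "
from h import *
eyecheck('e1',.104,(.5844,.016))"
```

```text
t 4.58 tcp [ 0.615  -0.0156  0.0989] psi -0.703 zax [-0.002 -0.002 -1.   ] F [ 0.1  0.1 -0.5] w 25.2 ff 50.0
eye [0.5842 0.0186] post [0.5844 0.0164] eye-post mm [-0.2  2.2] res 18.2
```

View pics/e1.png

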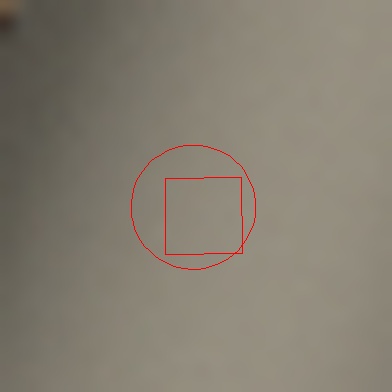

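The arm hides the eye from the top camera here, so I'll look with the scene camera.

Run:
```python
from h import *
ims={n:robot.capture(n)[0][:,:,::-1].copy() for n in CI}
out=[]
for n in("scene","top"):
    u,v=(proj(n,[.6,0,.09])[0]-25).astype(int);s=8
    I=cv2.resize(ims[n][v:v+50,u:u+50],None,fx=s,fy=s,interpolation=cv2.INTER_CUBIC)
    if n=="scene":
        a=np.linspace(0,6.283,60);circ=np.c_[.016*np.cos(a),.016*np.sin(a)]
        for q in(place(circ,.5844,.016,0,.104),place(circ,.5844,.016,0,.095),place(sq(.01),.5844,.016,0,.078)):
            cv2.polylines(I,[((proj(n,q)-[u,v]+.5)*s).round().astype(np.int32)],True,(0,0,255),1)
    out.append(I)
cv2.imwrite("pics/d.png",np.hstack(out))
```

```text
(no output)
```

View pics/d.png

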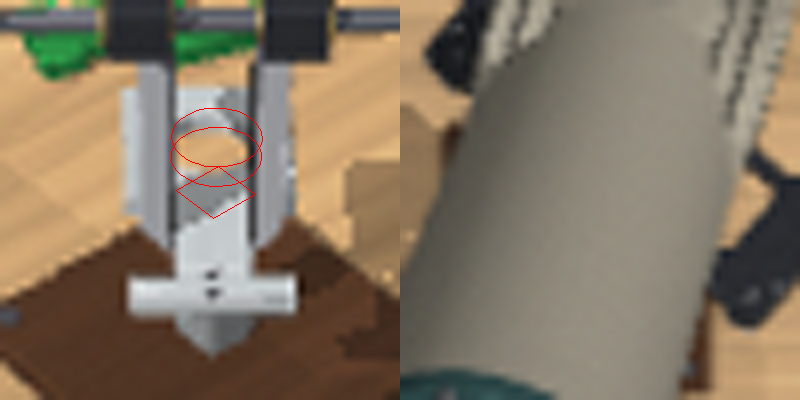

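Scene crop: the eye sits at (212,147), close to the predicted circle, allowing for the remaining 4 mm of travel. I'll refine the position, then lower with force feedback.

```bash
python3 mv.py .6168,-.0113,.086,-.7
```

```text
t 4.72 tcp [ 0.6159 -0.0152  0.0999] psi -0.704 zax [-0.    -0.001 -1.   ] F [ 0.8 -0.1 -1. ] w 25.3 ff 50.0
(0.6168, -0.0113, 0.086, -0.7) -> [-0.19 -0.36  1.39] yaw -0.004
```

Emit:
{"fn": "send_rows", "kwargs": {"commands": [[0,-0.2,-0.35,1.2,0],[0,-0.2,-0.35,1.2,0],[0,-0.2,-0.35,1.2,0],[0,-0.2,-0.35,1.2,0]]}}

```text
time_s: 5.22
position: [0.6175, -0.0087, 0.0876]
tool_rot: [2.951, -1.078, 0.001]
contact_force: [-0.6, 0.0, -1.3]
grip_width: 0.268
finger_force: 50.0
```

```bash
python3 mv.py .6168,-.0113,.078,-.7;python3 mv.py
```

```text
t 5.22 tcp [ 0.6175 -0.0087  0.0876] psi -0.7 zax [ 0. -0. -1.] F [-0.6  0.  -1.3] w 25.2 ff 50.0
(0.6168, -0.0113, 0.078, -0.7) -> [0.12 0.24 0.96] yaw -0.0
t 5.22 tcp [ 0.6175 -0.0087  0.0876] psi -0.7 zax [ 0. -0. -1.] F [-0.6  0.  -1.3] w 25.2 ff 50.0
```

Emit:
{"fn": "send_rows", "kwargs": {"commands": [[0,0.1,0.25,0,0],[0,0.1,0.25,0,0],[0,0.1,0.25,0.4,0],[0,0.1,0.25,0.8,0],[0,0.1,0.25,0.8,0]]}}

```text
time_s: 5.85
position: [0.6165, -0.0112, 0.079]
tool_rot: [2.951, -1.077, -0.0]
contact_force: [-0.2, 0.2, -0.7]
grip_width: 0.268
finger_force: 50.0
```

```bash
python3 mv.py .6168,-.0113,.07,-.7
```

```text
t 5.85 tcp [ 0.6165 -0.0112  0.079 ] psi -0.7 zax [-0. -0. -1.] F [-0.2  0.2 -0.7] w 25.2 ff 50.0
(0.6168, -0.0113, 0.07, -0.7) -> [ 0.03 -0.02  0.9 ] yaw -0.0
```

Emit:
{"fn": "send_rows", "kwargs": {"commands": [[0,0,0,0.4,0],[0,0,0,0.8,0],[0,0,0,1.2,0],[0,0,0,1.2,0]]}}

```text
time_s: 6.35
position: [0.6166, -0.0113, 0.0671]
tool_rot: [2.951, -1.078, 0.0]
contact_force: [0.4, -1.2, -2.3]
grip_width: 0.263
finger_force: 50.0
```

Emit:
{"fn": "send_rows", "kwargs": {"commands": [[0,0,0,1.5,0],[0,0,0,3,0],[0,0,0,4.5,0],[0,0,0,4.9,0],[0,0,0,4.9,0]]}}

```text
time_s: 6.98
position: [0.6163, -0.0115, 0.0179]
tool_rot: [2.95, -1.078, -0.001]
contact_force: [0.2, -1.0, -1.8]
grip_width: 0.265
finger_force: 50.0
```

Emit:
{"fn": "send_rows", "kwargs": {"commands": [[0.45,0,0,0,0],[0.45,0,0,0,0],[0.45,0,0,0,0],[0.45,0,0,0,0]]}}

```text
time_s: 7.48
position: [0.6164, -0.011, 0.0186]
tool_rot: [-2.951, 1.077, 0.0]
contact_force: [0.4, 0.8, 0.4]
grip_width: 0.451
finger_force: 0.0
```

```bash
python3 mv.py
```

```text
t 7.47 tcp [ 0.6164 -0.011   0.0186] psi -0.7 zax [ 0.  0. -1.] F [0.4 0.8 0.4] w 42.4 ff 0.0
```

Emit:
{"fn": "send_rows", "kwargs": {"commands": [[0.6,0,0,-4,0],[0.8,0,0,-9,0],[0.8,0,0,-12,0],[0.8,0,0,-12,0]]}}

```text
time_s: 7.98
position: [0.6183, -0.0113, 0.141]
tool_rot: [-2.949, 1.077, -0.008]
contact_force: [0.1, -0.2, 0.0]
grip_width: 0.797
finger_force: 0.0
```

```bash
cat > refit.py <<'E'
from h import *
import json,sys
m=json.load(open("m.json"));ims={n:robot.capture(n)[0][:,:,::-1].copy() for n in CI}
for k in sys.argv[1:]:
    for cams in(("scene",),("top",),("scene","top")):
        x,f=fitjig(ims,k,m[k],cams=cams);print(k,cams,x.round(4),round(f,1))
    g=[x[0]-.006*np.cos(x[2]),x[1]-.006*np.sin(x[2])];print(" was",np.round(m[k],4)," grip at",np.round(g,4))
E
python3 refit.py round square plain; python3 mv.py .6166,-.2678,.07,.567
```

```text
round ('scene',) [ 0.6229 -0.2646  0.5716] 36.0
round ('top',) [ 0.6206 -0.2635  0.5552] 8.7
round ('scene', 'top') [ 0.6218 -0.2646  0.5676] 61.2
 was [ 0.6217 -0.2646  0.5672]  grip at [ 0.6167 -0.2678]
square ('scene',) [ 0.6067  0.2827 -0.5469] 50.5
square ('top',) [ 0.6047  0.2831 -0.5401] 9.7
square ('scene', 'top') [ 0.6056  0.2825 -0.5468] 68.1
 was [ 0.6056  0.2825 -0.5468]  grip at [0.6004 0.2856]
plain ('scene',) [0.4289 0.3022 0.5808] 442.8
plain ('top',) [0.4215 0.3135 0.7483] 5.7
plain ('scene', 'top') [0.4221 0.313  0.7433] 464.2
 was [0.4223 0.313  0.7502]  grip at [0.4176 0.3089]
t 8.07 tcp [ 0.616  -0.0108  0.138 ] psi -0.7 zax [-0.001  0.    -1.   ] F [ 0.1 -0.2 -0.9] w 75.0 ff 0.0
(0.6166, -0.2678, 0.07, 0.567) -> [16.61 19.61  6.79] yaw -1.267
```

Nothing has been knocked. On to the round jig.

Emit:
{"fn": "send_rows", "kwargs": {"commands": [[0.8,3.3,3.9,0,-0.18],[0.8,6.6,7.8,0,-0.36],[0.8,10,11.8,0,-0.54],[0.8,13.3,15.7,1,-0.72],[0.8,16.6,19.6,2,-0.9]]}}

```text
time_s: 8.7
position: [0.616, -0.2689, 0.1161]
tool_rot: [-3.123, -0.323, 0.004]
contact_force: [1.2, 0.6, 0.2]
grip_width: 0.803
finger_force: 0.0
```

Emit:
{"fn": "send_rows", "kwargs": {"commands": [[0.8,0,0,2,-0.18],[0.8,0,0,4,-0.36],[0.8,0,0,4,-0.367],[0.8,0,0,4,-0.367]]}}

```text
time_s: 9.2
position: [0.617, -0.2678, 0.078]
tool_rot: [-3.017, -0.874, 0.001]
contact_force: [0.2, -0.2, 0.3]
grip_width: 0.801
finger_force: 0.0
```

```bash
python3 mv.py .6167,-.2678,.0035,.567
```

```text
t 9.2 tcp [ 0.617  -0.2678  0.078 ] psi 0.564 zax [-0.001  0.001 -1.   ] F [ 0.2 -0.2  0.3] w 75.3 ff 0.0
(0.6167, -0.2678, 0.0035, 0.567) -> [-0.02 -0.01  7.45] yaw -0.003
```

Emit:
{"fn": "send_rows", "kwargs": {"commands": [[0.8,0,0,5,0],[0.8,0,0,7.4,0],[0.8,0,0,7.4,0],[0.2,0,0,7.4,0],[0.0,0,0,7.4,0]]}}

```text
time_s: 9.82
position: [0.6183, -0.2684, 0.0062]
tool_rot: [3.015, 0.877, 0.003]
contact_force: [0.3, 0.1, 0.0]
grip_width: 0.622
finger_force: 0.0
```

Emit:
{"fn": "send_rows", "kwargs": {"commands": [[0,0,0,0,0],[0,0,0,0,0],[0,0,0,0,0],[0,0,0,0,0]]}}

```text
time_s: 10.32
position: [0.6172, -0.2681, 0.0046]
tool_rot: [3.016, 0.878, 0.0]
contact_force: [-0.0, -0.1, 1.8]
grip_width: 0.264
finger_force: 50.0
```

Emit:
{"fn": "send_rows", "kwargs": {"commands": [[0,0,0,-3,0],[0,0,0,-7,0],[0,0,0,-10.5,0],[0,0,0,-10.5,0],[0,0,0,-10.5,0]]}}

```text
time_s: 10.95
position: [0.6162, -0.2676, 0.1083]
tool_rot: [-3.015, -0.878, 0.002]
contact_force: [-0.1, 1.3, -1.5]
grip_width: 0.266
finger_force: 50.0
```

```bash
python3 mv.py .6168,.0433,.1,.7
```

```text
t 10.95 tcp [ 0.6162 -0.2676  0.1083] psi 0.567 zax [-0.002  0.001 -1.   ] F [-0.1  1.3 -1.5] w 25.0 ff 50.0
(0.6168, 0.0433, 0.1, 0.7) -> [ 16.75 -26.2    0.85] yaw -0.133
```

Emit:
{"fn": "send_rows", "kwargs": {"commands": [[0,3,-4.7,0,-0.03],[0,6,-9.4,0,-0.06],[0,9,-14.1,0,-0.1],[0,12,-18.8,0,-0.133],[0,15,-23.5,0,-0.133]]}}

```text
time_s: 11.58
position: [0.616, 0.0125, 0.1074]
tool_rot: [-2.95, -1.077, 0.005]
contact_force: [0.4, 1.4, -1.5]
grip_width: 0.268
finger_force: 50.0
```

Emit:
{"fn": "send_rows", "kwargs": {"commands": [[0,1.75,-2.7,0.5,0],[0,1.75,-2.7,0.8,0],[0,1.75,-2.7,0.8,0],[0,1.75,-2.7,0.8,0],[0,1.75,-2.7,0.8,0]]}}

```text
time_s: 12.2
position: [0.6137, 0.0411, 0.1014]
tool_rot: [2.952, 1.073, -0.0]
contact_force: [-0.7, 0.1, -0.9]
grip_width: 0.265
finger_force: 50.0
```

```bash
python3 mv.py .6168,.0433,.083,.7
```

```text
t 12.2 tcp [0.6137 0.0411 0.1014] psi 0.698 zax [ 0.    -0.001 -1.   ] F [-0.7  0.1 -0.9] w 24.9 ff 50.0
(0.6168, 0.0433, 0.083, 0.7) -> [0.38 0.03 1.84] yaw -0.002
```

Emit:
{"fn": "send_rows", "kwargs": {"commands": [[0,0.35,0,0.8,0],[0,0.35,0,1.6,0],[0,0.35,0,1.6,0],[0,0.35,0,1.6,0],[0,0.35,0,1.6,0]]}}

```text
time_s: 12.82
position: [0.6164, 0.045, 0.0856]
tool_rot: [2.951, 1.077, 0.001]
contact_force: [-0.3, -0.8, -1.4]
grip_width: 0.263
finger_force: 50.0
```

```bash
python3 mv.py .6168,.0433,.078,.7
```

```text
t 12.82 tcp [0.6164 0.045  0.0856] psi 0.7 zax [ 0.  0. -1.] F [-0.3 -0.8 -1.4] w 24.7 ff 50.0
(0.6168, 0.0433, 0.078, 0.7) -> [-0.07  0.16  0.76] yaw -0.0
```

Emit:
{"fn": "send_rows", "kwargs": {"commands": [[0,-0.05,0.15,0,0],[0,-0.05,0.15,0,0],[0,-0.05,0.15,0.4,0],[0,-0.05,0.15,0.7,0],[0,-0.05,0.15,0.7,0]]}}

```text
time_s: 13.45
position: [0.617, 0.0431, 0.0781]
tool_rot: [2.951, 1.077, 0.0]
contact_force: [0.4, -1.4, -1.9]
grip_width: 0.264
finger_force: 50.0
```

Emit:
{"fn": "send_rows", "kwargs": {"commands": [[0,0,0,0.3,0],[0,0,0,0.5,0],[0,0,0,0.5,0]]}}

```text
time_s: 13.82
position: [0.617, 0.0432, 0.0734]
tool_rot: [2.951, 1.077, 0.0]
contact_force: [1.8, -1.4, -0.3]
grip_width: 0.267
finger_force: 50.0
```

Emit:
{"fn": "send_rows", "kwargs": {"commands": [[0,0,0,1.5,0],[0,0,0,3,0],[0,0,0,4.3,0],[0,0,0,4.6,0],[0,0,0,4.6,0]]}}

```text
time_s: 14.45
position: [0.6164, 0.0429, 0.0269]
tool_rot: [2.951, 1.076, -0.002]
contact_force: [1.5, -3.1, -1.6]
grip_width: 0.26
finger_force: 50.0
```

Emit:
{"fn": "send_rows", "kwargs": {"commands": [[0.45,0,0,0,0],[0.45,0,0,0,0],[0.45,0,0,0,0],[0.45,0,0,0,0]]}}

```text
time_s: 14.95
position: [0.6167, 0.0439, 0.0276]
tool_rot: [-2.951, -1.077, -0.0]
contact_force: [0.6, -0.3, 0.8]
grip_width: 0.451
finger_force: 0.0
```

Emit:
{"fn": "send_rows", "kwargs": {"commands": [[0.6,0,0,-4,0],[0.8,0,0,-9,0],[0.8,0,0,-12,0],[0.8,0,0,-12,0],[0.8,0,0,-12,0]]}}

```text
time_s: 15.58
position: [0.6159, 0.0435, 0.1465]
tool_rot: [-2.951, -1.077, 0.003]
contact_force: [0.2, -0.6, -1.7]
grip_width: 0.799
finger_force: 0.0
```

```bash
python3 refit.py square plain; python3 mv.py .6004,.2856,.075,-.547
```

```text
square ('scene',) [ 0.607   0.2822 -0.5442] 44.0
square ('top',) [ 0.6047  0.283  -0.5389] 7.9
square ('scene', 'top') [ 0.6056  0.2825 -0.546 ] 59.3
 was [ 0.6056  0.2825 -0.5468]  grip at [0.6004 0.2856]
plain ('scene',) [0.4242 0.3127 0.7339] 491.6
plain ('top',) [0.4213 0.3136 0.7455] 5.8
plain ('scene', 'top') [0.4221 0.3134 0.7271] 503.0
 was [0.4223 0.313  0.7502]  grip at [0.4176 0.3094]
t 15.68 tcp [0.6156 0.0434 0.1458] psi 0.7 zax [-0.003 -0.    -1.   ] F [-0.3 -0.  -1. ] w 75.2 ff 0.0
(0.6004, 0.2856, 0.075, -0.547) -> [ 14.45 -19.49   7.08] yaw 1.247
```

Emit:
{"fn": "send_rows", "kwargs": {"commands": [[0.8,2.9,-3.9,0,0.18],[0.8,5.8,-7.8,0,0.36],[0.8,8.7,-11.7,0,0.54],[0.8,11.6,-15.6,0,0.72],[0.8,14.5,-19.5,2,0.9]]}}

```text
time_s: 16.3
position: [0.6025, 0.2878, 0.1272]
tool_rot: [-3.125, 0.323, -0.002]
contact_force: [-0.1, 0.3, 0.3]
grip_width: 0.802
finger_force: 0.0
```

Emit:
{"fn": "send_rows", "kwargs": {"commands": [[0.8,0,0,3,0.18],[0.8,0,0,4.5,0.347],[0.8,0,0,5,0.347],[0.8,0,0,5,0.347],[0.8,0,0,5,0.347]]}}

```text
time_s: 16.92
position: [0.6027, 0.2859, 0.0781]
tool_rot: [-3.024, 0.847, -0.001]
contact_force: [0.6, 0.0, -0.3]
grip_width: 0.798
finger_force: 0.0
```

```bash
python3 mv.py .6004,.2856,.0035,-.547
```

```text
t 16.93 tcp [0.6027 0.2859 0.0781] psi -0.546 zax [ 0.001  0.001 -1.   ] F [ 0.6  0.  -0.3] w 75.0 ff 0.0
(0.6004, 0.2856, 0.0035, -0.547) -> [-0.18  0.16  7.46] yaw 0.001
```

Emit:
{"fn": "send_rows", "kwargs": {"commands": [[0.8,-0.2,0.15,5,0],[0.8,-0.2,0.15,7.4,0],[0.8,-0.2,0.15,7.4,0],[0.2,-0.2,0.15,7.4,0],[0.0,-0.2,0.15,7.4,0]]}}

```text
time_s: 17.55
position: [0.6004, 0.286, 0.0046]
tool_rot: [-3.024, 0.848, -0.002]
contact_force: [0.1, 0.3, -0.1]
grip_width: 0.618
finger_force: 0.0
```

Emit:
{"fn": "send_rows", "kwargs": {"commands": [[0,0,0,0,0],[0,0,0,0,0],[0,0,0,0,0],[0,0,0,0,0]]}}

```text
time_s: 18.05
position: [0.5996, 0.2857, 0.0035]
tool_rot: [3.025, -0.849, -0.0]
contact_force: [-0.9, -0.7, 1.0]
grip_width: 0.265
finger_force: 50.0
```

Emit:
{"fn": "send_rows", "kwargs": {"commands": [[0,0,0,-3,0],[0,0,0,-7,0],[0,0,0,-10.5,0],[0,0,0,-10.5,0],[0,0,0,-10.5,0]]}}

```text
time_s: 18.68
position: [0.5986, 0.2857, 0.1073]
tool_rot: [3.024, -0.848, -0.002]
contact_force: [-0.4, 0.1, -1.2]
grip_width: 0.267
finger_force: 50.0
```

```bash
python3 mv.py .6193,-.0080,.1,-.6
```

```text
t 18.68 tcp [0.5986 0.2857 0.1073] psi -0.547 zax [-0.002 -0.001 -1.   ] F [-0.4  0.1 -1.2] w 25.1 ff 50.0
(0.6193, -0.008, 0.1, -0.6) -> [17.04 24.01  0.74] yaw 0.053
```

Emit:
{"fn": "send_rows", "kwargs": {"commands": [[0,3.4,4.8,0,0.053],[0,6.8,9.6,0,0.053],[0,10.2,14.4,0,0.053],[0,13.6,19.2,0,0.053],[0,16.9,24,0.5,0.053]]}}

```text
time_s: 19.3
position: [0.6181, -0.0088, 0.1018]
tool_rot: [3.001, -0.928, -0.003]
contact_force: [1.1, -0.3, -1.0]
grip_width: 0.271
finger_force: 50.0
```

Emit:
{"fn": "send_rows", "kwargs": {"commands": [[0,0,0,0.5,0],[0,0,0,0.5,0],[0,0,0,0.5,0],[0,0,0,0.5,0],[0,0,0,0.5,0]]}}

```text
time_s: 19.92
position: [0.6191, -0.0061, 0.0985]
tool_rot: [-3.002, 0.926, -0.0]
contact_force: [-0.7, 0.1, -0.7]
grip_width: 0.269
finger_force: 50.0
```

```bash
python3 mv.py .6184,-.0078,.084,-.6
```

```text
t 19.93 tcp [ 0.6191 -0.0061  0.0985] psi -0.599 zax [ 0.  0. -1.] F [-0.7  0.1 -0.7] w 25.3 ff 50.0
(0.6184, -0.0078, 0.084, -0.6) -> [0.04 0.18 1.45] yaw 0.001
```

Emit:
{"fn": "send_rows", "kwargs": {"commands": [[0,0,0.18,0.8,0],[0,0,0.18,1.4,0],[0,0,0.18,1.4,0],[0,0,0.18,1.4,0],[0,0,0.18,1.4,0]]}}

```text
time_s: 20.55
position: [0.6182, -0.0086, 0.0846]
tool_rot: [-3.001, 0.929, -0.001]
contact_force: [0.0, -0.2, -0.7]
grip_width: 0.266
finger_force: 50.0
```

```bash
python3 mv.py .6184,-.0078,.077,-.6
```

```text
t 20.55 tcp [ 0.6182 -0.0086  0.0846] psi -0.6 zax [ 0. -0. -1.] F [ 0.  -0.2 -0.7] w 25.0 ff 50.0
(0.6184, -0.0078, 0.077, -0.6) -> [-0.03 -0.08  0.76] yaw -0.0
```

Emit:
{"fn": "send_rows", "kwargs": {"commands": [[0,0,-0.07,0,0],[0,0,-0.07,0.4,0],[0,0,-0.07,0.7,0],[0,0,-0.07,0.7,0]]}}

```text
time_s: 21.05
position: [0.6181, -0.008, 0.077]
tool_rot: [3.001, -0.929, -0.001]
contact_force: [-0.4, -0.8, -1.4]
grip_width: 0.268
finger_force: 50.0
```

Emit:
{"fn": "send_rows", "kwargs": {"commands": [[0,0,0,0.3,0],[0,0,0,0.5,0],[0,0,0,0.5,0]]}}

```text
time_s: 21.42
position: [0.6183, -0.008, 0.0722]
tool_rot: [3.001, -0.929, -0.001]
contact_force: [-0.4, 0.2, -1.6]
grip_width: 0.267
finger_force: 50.0
```

Emit:
{"fn": "send_rows", "kwargs": {"commands": [[0,0,0,1.5,0],[0,0,0,3,0],[0,0,0,3.6,0],[0,0,0,3.6,0]]}}

```text
time_s: 21.92
position: [0.6178, -0.0081, 0.0355]
tool_rot: [3.001, -0.929, -0.002]
contact_force: [-0.4, -0.4, -1.7]
grip_width: 0.271
finger_force: 50.0
```

Emit:
{"fn": "send_rows", "kwargs": {"commands": [[0.45,0,0,0,0],[0.45,0,0,0,0],[0.45,0,0,0,0],[0.45,0,0,0,0]]}}

```text
time_s: 22.42
position: [0.6186, -0.008, 0.0367]
tool_rot: [-3.001, 0.929, -0.001]
contact_force: [0.1, 0.8, 0.0]
grip_width: 0.448
finger_force: 0.0
```

Emit:
{"fn": "send_rows", "kwargs": {"commands": [[0.6,0,0,-4,0],[0.8,0,0,-9,0],[0.8,0,0,-11,0],[0.8,0,0,-11,0]]}}

```text
time_s: 22.92
position: [0.6197, -0.008, 0.1482]
tool_rot: [-3.0, 0.928, -0.006]
contact_force: [0.2, 0.7, -0.6]
grip_width: 0.798
finger_force: 0.0
```

```bash
python3 refit.py plain; python3 mv.py .4178,.3093,.075,.747
```

```text
plain ('scene',) [0.4228 0.3078 0.479 ] 372.2
plain ('top',) [0.4214 0.3135 0.7486] 5.7
plain ('scene', 'top') [0.4218 0.3137 0.7205] 397.5
 was [0.4223 0.313  0.7502]  grip at [0.4173 0.3098]
t 23.02 tcp [ 0.6178 -0.0077  0.1457] psi -0.6 zax [-0.001  0.    -1.   ] F [ 0.2 -0.1 -0.5] w 75.2 ff 0.0
(0.4178, 0.3093, 0.075, 0.747) -> [-34.4  -14.87   7.1 ] yaw -1.347
```

Emit:
{"fn": "send_rows", "kwargs": {"commands": [[0.8,-5,-2,0,-0.17],[0.8,-10,-4,0,-0.34],[0.8,-15,-6,0,-0.51],[0.8,-20,-8,0,-0.68],[0.8,-25,-10,0,-0.84]]}}

```text
time_s: 23.65
position: [0.4666, 0.2167, 0.145]
tool_rot: [3.117, 0.384, -0.004]
contact_force: [0.8, -0.0, -0.2]
grip_width: 0.799
finger_force: 0.0
```

```bash
python3 mv.py .4179,.3089,.075,.749
```

```text
t 23.65 tcp [0.4666 0.2167 0.145 ] psi 0.245 zax [-0.002 -0.001 -1.   ] F [ 0.8 -0.  -0.2] w 75.1 ff 0.0
(0.4179, 0.3089, 0.075, 0.749) -> [ -2.47 -10.12   7.01] yaw -0.504
```

Emit:
{"fn": "send_rows", "kwargs": {"commands": [[0.8,-1.2,-5,2,-0.18],[0.8,-2.4,-10,4,-0.36],[0.8,-2.4,-10,7,-0.504],[0.8,-2.4,-10,7,-0.504],[0.8,-2.4,-10,7,-0.504]]}}

```text
time_s: 24.28
position: [0.422, 0.3062, 0.0764]
tool_rot: [2.929, 1.135, -0.001]
contact_force: [-0.4, 0.2, 0.1]
grip_width: 0.796
finger_force: 0.0
```

```bash
python3 mv.py .4179,.3089,.0035,.749
```

```text
t 24.27 tcp [0.422  0.3062 0.0764] psi 0.74 zax [-0.    -0.001 -1.   ] F [-0.4  0.2  0.1] w 74.9 ff 0.0
(0.4179, 0.3089, 0.0035, 0.749) -> [-0.11 -0.48  7.29] yaw -0.009
```

Emit:
{"fn": "send_rows", "kwargs": {"commands": [[0.8,-0.1,-0.4,4,-0.01],[0.8,-0.1,-0.4,7.2,-0.01],[0.8,-0.1,-0.4,7.2,-0.01],[0.2,-0.1,-0.4,7.2,-0.01],[0.0,-0.1,-0.4,7.2,-0.01]]}}

```text
time_s: 24.9
position: [0.4193, 0.31, 0.006]
tool_rot: [-2.921, -1.155, -0.004]
contact_force: [-0.5, 0.3, -0.4]
grip_width: 0.624
finger_force: 0.0
```

Emit:
{"fn": "send_rows", "kwargs": {"commands": [[0,0,0,0,0],[0,0,0,0,0],[0,0,0,0,0],[0,0,0,0,0],[0,0,0,0,0]]}}

```text
time_s: 25.52
position: [0.4183, 0.3094, 0.0046]
tool_rot: [2.921, 1.156, 0.001]
contact_force: [0.1, -0.7, 2.6]
grip_width: 0.264
finger_force: 50.0
```

Emit:
{"fn": "send_rows", "kwargs": {"commands": [[0,0,0,-3,0],[0,0,0,-7,0],[0,0,0,-10.5,0],[0,0,0,-10.5,0],[0,0,0,-10.5,0]]}}

```text
time_s: 26.15
position: [0.4174, 0.309, 0.1085]
tool_rot: [2.921, 1.156, -0.002]
contact_force: [0.2, 0.4, -1.2]
grip_width: 0.271
finger_force: 50.0
```

```bash
python3 mv.py .6168,.0425,.1,.7
```

```text
t 26.15 tcp [0.4174 0.309  0.1085] psi 0.754 zax [-0.001 -0.001 -1.   ] F [ 0.2  0.4 -1.2] w 25.4 ff 50.0
(0.6168, 0.0425, 0.1, 0.7) -> [-3.7  33.08  0.86] yaw 0.054
```

Emit:
{"fn": "send_rows", "kwargs": {"commands": [[0,-0.7,6,0,0.054],[0,-1.4,12,0,0.054],[0,-2.1,18,0,0.054],[0,-2.8,24,0,0.054],[0,-3.4,30,0,0.054]]}}

```text
time_s: 26.78
position: [0.5982, 0.0657, 0.1072]
tool_rot: [-2.95, -1.077, 0.006]
contact_force: [0.5, 0.1, -0.2]
grip_width: 0.262
finger_force: 50.0
```

Emit:
{"fn": "send_rows", "kwargs": {"commands": [[0,-0.3,3,0,0],[0,-0.3,3,0.5,0],[0,-0.3,3,0.7,0],[0,-0.3,3,0.7,0],[0,-0.3,3,0.7,0]]}}

```text
time_s: 27.4
position: [0.6152, 0.044, 0.1024]
tool_rot: [-2.95, -1.08, 0.0]
contact_force: [0.0, -1.0, -1.7]
grip_width: 0.268
finger_force: 50.0
```

```bash
python3 mv.py .617,.0427,.0855,.7
```

```text
t 27.4 tcp [0.6152 0.044  0.1024] psi 0.702 zax [-0.  0. -1.] F [ 0.  -1.  -1.7] w 25.2 ff 50.0
(0.617, 0.0427, 0.0855, 0.7) -> [0.06 0.22 1.69] yaw 0.002
```

Emit:
{"fn": "send_rows", "kwargs": {"commands": [[0,0.05,0.2,0.8,0],[0,0.05,0.2,1.6,0],[0,0.05,0.2,1.6,0],[0,0.05,0.2,1.6,0],[0,0.05,0.2,1.6,0]]}}

```text
time_s: 28.02
position: [0.6175, 0.0414, 0.0866]
tool_rot: [2.951, 1.077, 0.001]
contact_force: [-0.4, -0.2, -1.6]
grip_width: 0.266
finger_force: 50.0
```

```bash
python3 mv.py .617,.0427,.078,.7
```

```text
t 28.02 tcp [0.6175 0.0414 0.0866] psi 0.7 zax [ 0.  0. -1.] F [-0.4 -0.2 -1.6] w 25.0 ff 50.0
(0.617, 0.0427, 0.078, 0.7) -> [ 0.05 -0.14  0.86] yaw -0.0
```

Emit:
{"fn": "send_rows", "kwargs": {"commands": [[0,0.05,-0.12,0,0],[0,0.05,-0.12,0.4,0],[0,0.05,-0.12,0.8,0],[0,0.05,-0.12,0.8,0]]}}

```text
time_s: 28.52
position: [0.6165, 0.0425, 0.0779]
tool_rot: [-2.951, -1.077, 0.002]
contact_force: [0.2, -0.5, -1.4]
grip_width: 0.264
finger_force: 50.0
```

Emit:
{"fn": "send_rows", "kwargs": {"commands": [[0,0,0,0.3,0],[0,0,0,0.5,0],[0,0,0,0.5,0]]}}

```text
time_s: 28.9
position: [0.6168, 0.0426, 0.0732]
tool_rot: [-2.951, -1.077, 0.001]
contact_force: [-0.4, -0.3, -2.0]
grip_width: 0.266
finger_force: 50.0
```

Emit:
{"fn": "send_rows", "kwargs": {"commands": [[0,0,0,1.4,0],[0,0,0,2.6,0],[0,0,0,2.8,0],[0,0,0,2.8,0]]}}

```text
time_s: 29.4
position: [0.6167, 0.0426, 0.045]
tool_rot: [-2.951, -1.077, 0.001]
contact_force: [0.5, 0.9, -1.3]
grip_width: 0.265
finger_force: 50.0
```

Emit:
{"fn": "send_rows", "kwargs": {"commands": [[0.45,0,0,0,0],[0.45,0,0,0,0],[0.45,0,0,0,0],[0.45,0,0,0,0]]}}

```text
time_s: 29.9
position: [0.617, 0.0426, 0.0456]
tool_rot: [2.951, 1.077, 0.001]
contact_force: [-0.3, 0.5, 0.1]
grip_width: 0.448
finger_force: 0.0
```

Emit:
{"fn": "send_rows", "kwargs": {"commands": [[0.6,0,0,-5,0],[0.6,0,0,-10,0],[0.6,4.4,-5,-12,0],[0.6,8.5,-10,-12,0],[0.6,12.9,-15.3,-12,0]]}}

```text
time_s: 30.52
position: [0.6175, 0.2291, 0.1663]
tool_rot: [2.952, 1.076, 0.002]
contact_force: [0.0, -0.7, 0.3]
grip_width: 0.602
finger_force: 0.0
```

```bash
python3 mv.py
python3 - <<'E'
from h import *
ims={n:robot.capture(n)[0][:,:,::-1].copy() for n in CI}
for n in CI: cv2.imwrite(f"pics/{n}2.png",ims[n])
for n in CI:
    for e in robot.outline_of(n,"pin_fin")[:1]:
        ys,xs=np.nonzero(e["mask"]);print(n,e["xy"],xs.min(),xs.max(),ys.min(),ys.max())
a=ims["scene"][165:225,240:360];b=ims["top"][173:263,310:370]
r=lambda i,s:cv2.resize(i,None,fx=s,fy=s,interpolation=cv2.INTER_CUBIC)
A=r(a,4);B=r(b,5);H=np.zeros((450,780,3),np.uint8);H[:240,:480]=A;H[:450,480:]=B;cv2.imwrite("pics/f.png",H)
E
```

```text
t 30.52 tcp [0.6175 0.2291 0.1663] psi 0.699 zax [ 0.001  0.001 -1.   ] F [ 0.  -0.7  0.3] w 56.6 ff 0.0
scene [267.1, 190.8] 252 284 171 200
top [342.5, 238.8] 340 347 230 241
```

View pics/f.png

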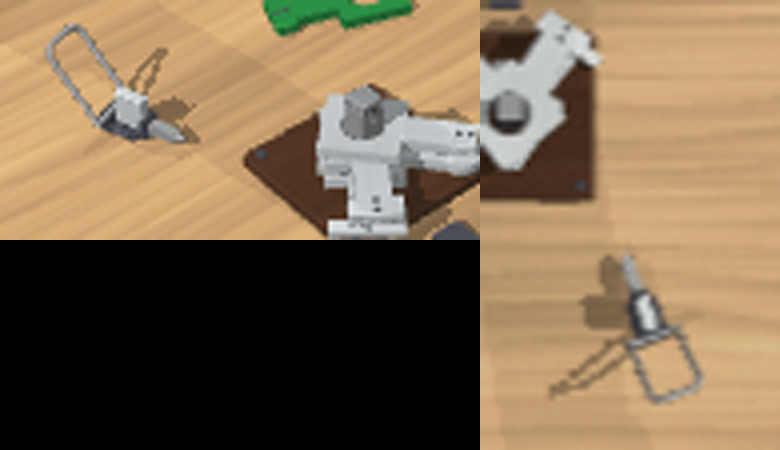

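Picture: all four jigs lie on the post. The pin's fin is near top (343,236) with its tip at (339,224), and the loop leans back. Next I fit a pin model.

```bash
cat > pin.py <<'E'
from h import *
def boxes():
    B=[((-17,17),(-13,13),(0,6)),((-13,13),(-5,5),(6,36)),((11,17),(-8,8),(3,19)),((17,40),(-4.5,4.5),(6.5,15.5)),((40,48),(-2.5,2.5),(8.5,13.5))]
    L=[np.array([(x,y,z) for x in b[0] for y in b[1] for z in b[2]])/1e3 for b in B]
    h=np.array([-19,0,11]);e=h+70*np.array([np.cos(2.27),0,np.sin(2.27)])
    w=np.array([(a,b,c) for a in(-2,2) for b in(-2.2,2.2) for c in(-2,2)])
    seg=lambda p,q:np.vstack([p+w,q+w])/1e3
    for s in(-19.3,19.3):L.append(seg(h+[0,s,0],e+[0,s,0]))
    L.append(seg(e+[0,-19,0],e+[0,19,0]));L.append(seg(h+[0,-19,0],h+[0,19,0]));return L
def model(n,x,z0=0):
    c,s=np.cos(x[2]),np.sin(x[2]);M=np.array([[c,-s,0],[s,c,0],[0,0,1]])
    return [cv2.convexHull(proj(n,P@M.T+[x[0],x[1],z0]).astype(np.float32))[:,0] for P in boxes()]
def rast(n,x,b,z0=0):
    im=np.zeros((b[3]*S,b[2]*S),np.uint8)
    for q in model(n,x,z0):cv2.fillPoly(im,[((q-b[:2]+.5)*S).round().astype(np.int32)],255)
    return cv2.resize(im,b[2:],interpolation=cv2.INTER_AREA)/255.
def notwood(im):
    h=cv2.cvtColor(im,cv2.COLOR_BGR2HSV).astype(float)
    return np.maximum(np.clip((95-h[...,1])/40,0,1),((h[...,0]>35)|(h[...,0]<4))*1.)
def fitpin(ims,x0,boxs,z0=0):
    f=lambda x:sum(((rast(n,x,b,z0)-notwood(ims[n])[b[1]:b[1]+b[3],b[0]:b[0]+b[2]])**2).sum() for n,b in boxs.items())
    sx=np.vstack([x0]+[np.array(x0)+d for d in np.diag([.004,.004,.12])])
    r=minimize(f,x0,method="Nelder-Mead",options=dict(initial_simplex=sx,xatol=1e-4,fatol=.01));return r.x,r.fun
E
python3 - <<'E'
from pin import *
ims={n:cv2.imread(f"pics/{n}2.png") for n in CI}
f=ray("top",(343,235.6),.036);t=ray("top",(339,224),.011);f2=ray("scene",(272.8,188.3),.036);t2=ray("scene",(285.8,199.1),.011)
print(f,t,f2,t2,[np.linalg.norm((a-b)[:2]) for a,b in((f,t),(f2,t2))])
a=np.arctan2(t[1]-f[1],t[0]-f[0]);B={"top":(325,218,34,40),"scene":(248,166,42,40)}
for bs in(B,{"top":B["top"]},{"scene":B["scene"]}):
    for a0 in(a,):
        x,v=fitpin(ims,[*((f+f2)/2)[:2],a0],bs);print(list(bs),x.round(4),round(v,1))
    if len(bs)==2:X=x
H=[]
for n,s in(("scene",9),("top",9)):
    b=B[n];I=cv2.resize(ims[n][b[1]:b[1]+40,b[0]:b[0]+b[2]],None,fx=s,fy=s,interpolation=cv2.INTER_CUBIC)
    for q in model(n,X):cv2.polylines(I,[((q-b[:2]+.5)*s).round().astype(np.int32)],True,(0,0,255),1)
    H.append(I)
cv2.imwrite("pics/g.png",np.hstack(H))
E
```

```text
[ 0.43057138 -0.08628711  0.036     ] [ 0.47439532 -0.07321105  0.011     ] [ 0.43842133 -0.08599022  0.036     ] [ 0.47982389 -0.07003542  0.011     ] [np.float64(0.045733148000571114), np.float64(0.0443703525178987)]
['top', 'scene'] [ 0.4342 -0.0861  0.3232] 50.1
['top'] [ 0.433  -0.0854  0.3401] 19.2
['scene'] [ 0.4352 -0.0863  0.3192] 26.1
```

View pics/g.png

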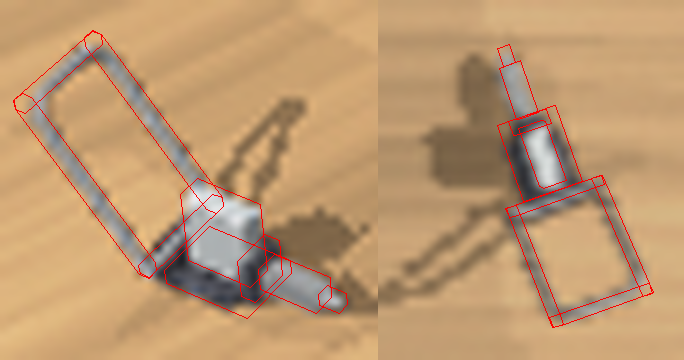

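The model matches the pin in both views: fin (0.434, -0.086), yaw 0.32. Now to grasp the fin.

```bash
python3 mv.py .4351,-.0858,.16,.323 .4351,-.0858,.010,.323
```

```text
t 30.73 tcp [0.6164 0.2293 0.1652] psi 0.703 zax [-0.  0. -1.] F [ 0.5 -0.6 -0.1] w 56.1 ff 0.0
(0.4351, -0.0858, 0.16, 0.323) -> [-34.21  12.3    0.52] yaw 0.38
(0.4351, -0.0858, 0.01, 0.323) -> [ 0.  0. 15.] yaw -0.0
```

Emit:
{"fn": "send_rows", "kwargs": {"commands": [[0.5,-6,2,0,0.08],[0.5,-11.5,4.1,0,0.16],[0.5,-17,6.1,0,0.24],[0.5,-22.5,8.2,0,0.32],[0.5,-28,10.2,0,0.38]]}}

```text
time_s: 31.35
position: [0.4672, -0.0348, 0.1657]
tool_rot: [3.102, 0.491, 0.0]
contact_force: [1.1, 0.3, 0.2]
grip_width: 0.497
finger_force: 0.0
```

Emit:
{"fn": "send_rows", "kwargs": {"commands": [[0.5,-5,4.3,0.5,0],[0.5,-5,4.3,0.5,0],[0.5,-5,4.3,4,0],[0.5,-5,4.3,6.5,0],[0.5,-5,4.3,6.5,0]]}}

```text
time_s: 31.98
position: [0.4336, -0.0877, 0.0994]
tool_rot: [-3.101, -0.498, 0.005]
contact_force: [0.1, 0.6, 0.3]
grip_width: 0.498
finger_force: 0.0
```

```bash
python3 mv.py .4351,-.0858,.05,.323 .4351,-.0858,.010,.323
```

```text
t 31.98 tcp [ 0.4336 -0.0877  0.0994] psi 0.319 zax [-0.003  0.    -1.   ] F [0.1 0.6 0.3] w 46.8 ff 0.0
(0.4351, -0.0858, 0.05, 0.323) -> [ 0.22 -0.13  4.94] yaw -0.004
(0.4351, -0.0858, 0.01, 0.323) -> [0. 0. 4.] yaw -0.0
```

Emit:
{"fn": "send_rows", "kwargs": {"commands": [[0.5,0.2,-0.15,2.5,0],[0.5,0.2,-0.15,5,0],[0.5,0.2,-0.15,5,0],[0.5,0.2,-0.15,5,0]]}}

```text
time_s: 32.48
position: [0.437, -0.0857, 0.0515]
tool_rot: [3.101, 0.5, 0.002]
contact_force: [-0.0, -0.0, -0.1]
grip_width: 0.497
finger_force: 0.0
```

```bash
python3 mv.py .4351,-.0858,.010,.323
```

```text
t 32.48 tcp [ 0.437  -0.0857  0.0515] psi 0.32 zax [ 0.002 -0.    -1.   ] F [-0.  -0.  -0.1] w 46.7 ff 0.0
(0.4351, -0.0858, 0.01, 0.323) -> [-0.19 -0.05  4.15] yaw -0.003
```

Emit:
{"fn": "send_rows", "kwargs": {"commands": [[0.5,-0.15,0,2,0],[0.5,-0.15,0,4.1,0],[0.5,-0.15,0,4.1,0],[0.5,-0.15,0,4.1,0],[0.2,-0.15,0,4.1,0]], "squeeze": 45}}

```text
time_s: 33.1
position: [0.4356, -0.0865, 0.0104]
tool_rot: [3.101, 0.499, 0.003]
contact_force: [-0.9, -0.2, -0.2]
grip_width: 0.425
finger_force: 0.0
```

Emit:
{"fn": "send_rows", "kwargs": {"commands": [[0,0,0,0,0],[0,0,0,0,0],[0,0,0,0,0],[0,0,0,0,0],[0,0,0,0,0]]}}

```text
time_s: 33.72
position: [0.435, -0.086, 0.0095]
tool_rot: [3.101, 0.5, 0.001]
contact_force: [0.4, 0.7, 4.7]
grip_width: 0.104
finger_force: 45.0
```

```bash
python3 mv.py .4351,-.0858,.090,.0
```

```text
t 33.73 tcp [ 0.435  -0.086   0.0095] psi 0.32 zax [ 0. -0. -1.] F [0.4 0.7 4.7] w 9.8 ff 45.0
(0.4351, -0.0858, 0.09, 0.0) -> [ 0.02 -0.01 -8.05] yaw 0.32
```

Emit:
{"fn": "send_rows", "kwargs": {"commands": [[0,0,0,-3,0],[0,0,0,-7,0.1],[0,0,0,-7,0.22],[0,0,0,-7,0.325],[0,0,0,-7,0.325]]}}

```text
time_s: 34.35
position: [0.4344, -0.0858, 0.0792]
tool_rot: [3.141, -0.006, -0.001]
contact_force: [0.4, -0.8, -1.6]
grip_width: 0.105
finger_force: 45.0
```

```bash
python3 mv.py .510,.0158,.070,-.005
```

```text
t 34.35 tcp [ 0.4344 -0.0858  0.0792] psi -0.004 zax [-0.001 -0.    -1.   ] F [ 0.4 -0.8 -1.6] w 9.9 ff 45.0
(0.51, 0.0158, 0.07, -0.005) -> [  7.52 -10.19   0.92] yaw 0.001
```

Emit:
{"fn": "send_rows", "kwargs": {"commands": [[0,3.5,-5,0,0],[0,7.3,-10,0,0],[0,7.5,-10.2,0.9,0],[0,7.5,-10.2,0.9,0],[0,7.5,-10.2,0.9,0]]}}

```text
time_s: 34.98
position: [0.5089, 0.0141, 0.07]
tool_rot: [3.141, -0.01, -0.003]
contact_force: [0.6, 0.5, -2.1]
grip_width: 0.1
finger_force: 45.0
```

```bash
python3 mv.py .512,.0158,.0625,-.005
```

```text
t 34.98 tcp [0.5089 0.0141 0.07  ] psi -0.006 zax [-0.002 -0.001 -1.   ] F [ 0.6  0.5 -2.1] w 9.4 ff 45.0
(0.512, 0.0158, 0.0625, -0.005) -> [ 0.31 -0.17  0.75] yaw -0.001
```

Emit:
{"fn": "send_rows", "kwargs": {"commands": [[0,0.3,-0.15,0.7,0],[0,0.3,-0.15,0.7,0],[0,0.3,-0.15,0.7,0],[0,0.3,-0.15,0.7,0]]}}

```text
time_s: 35.48
position: [0.5133, 0.0171, 0.0635]
tool_rot: [3.142, -0.008, 0.0]
contact_force: [-0.3, -0.1, -0.9]
grip_width: 0.103
finger_force: 45.0
```

```bash
python3 mv.py .5172,.0158,.0625,-.005
python3 - <<'E'
from h import *
im=robot.capture("scene")[0][:,:,::-1].copy();cv2.imwrite("pics/scene3.png",im)
u,v=(proj("scene",[.55,.016,.06])[0]-[30,25]).astype(int);s=10
I=cv2.resize(im[v:v+50,u:u+60],None,fx=s,fy=s,interpolation=cv2.INTER_CUBIC)
# expected: tip point, shank axis line, post top, hole far mouth outline
tip=[.5112+.048,.0158,.064]
for P in([tip,[.5112+.017,.0158,.064]],place(sq(.01),.5844,.016,-.005,.078),[[.5944,.016+a,.064+b] for a,b in((-.0055,-.0055),(.0055,-.0055),(.0055,.0055),(-.0055,.0055))]):
    cv2.polylines(I,[((proj("scene",P)-[u,v]+.5)*s).round().astype(np.int32)],True,(0,0,255),1)
cv2.imwrite("pics/i.png",I)
E
```

```text
t 35.48 tcp [0.5133 0.0171 0.0635] psi -0.005 zax [ 0. -0. -1.] F [-0.3 -0.1 -0.9] w 9.7 ff 45.0
(0.5172, 0.0158, 0.0625, -0.005) -> [0.39 0.12 0.1 ] yaw -0.0
```

View pics/i.png

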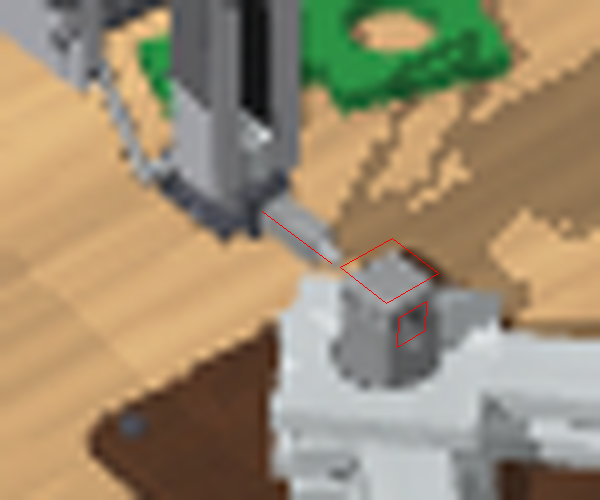

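Scene crop: the post top is centred at (393,278), about 0.7 px below the model. The hole is at (413,322) and the pin tip at (337,257), both where expected. I'll cross-check the post's y once.

```bash
python3 - <<'E'
from h import *
u,v=(proj("scene",[.55,.016,.06])[0]-[30,25]).astype(int)
print("scene post",ray("scene",(u+39.35-.5,v+27.85-.5),.078),"tip z.065",ray("scene",(u+33.7-.5,v+25.7-.5),.065))
print("top post",ray("top",(315.8,194.0),.078))
E
python3 mv.py .5172,.0157,.0625,-.005
```

```text
scene post [0.58794079 0.01451255 0.078     ] tip z.065 [0.55921835 0.01821263 0.065     ]
top post [0.58398064 0.01350866 0.078     ]
t 35.52 tcp [0.5133 0.0171 0.0635] psi -0.005 zax [ 0.  0. -1.] F [-0.2  0.6 -1.5] w 9.8 ff 45.0
(0.5172, 0.0157, 0.0625, -0.005) -> [0.39 0.14 0.1 ] yaw -0.0
```

Emit:
{"fn": "send_rows", "kwargs": {"commands": [[0,0.4,0.25,0.1,0],[0,0.8,0.25,0.1,0],[0,0.8,0.25,0.1,0],[0,0.8,0.25,0.1,0]]}}

```text
time_s: 36.02
position: [0.5212, 0.0147, 0.0623]
tool_rot: [-3.142, 0.008, 0.0]
contact_force: [-0.2, 0.5, -0.9]
grip_width: 0.1
finger_force: 45.0
```

```bash
python3 mv.py .533,.0145,.0625,-.005
```

```text
t 36.02 tcp [0.5212 0.0147 0.0623] psi -0.005 zax [-0.  0. -1.] F [-0.2  0.5 -0.9] w 9.4 ff 45.0
(0.533, 0.0145, 0.0625, -0.005) -> [ 1.18  0.01 -0.02] yaw -0.0
```

Emit:
{"fn": "send_rows", "kwargs": {"commands": [[0,0.4,0,0,0],[0,0.7,0,0,0],[0,1.0,0,0,0],[0,1.0,0,0,0]]}}

```text
time_s: 36.52
position: [0.5316, 0.0146, 0.0624]
tool_rot: [-3.142, 0.008, -0.001]
contact_force: [-0.2, 0.6, -1.1]
grip_width: 0.107
finger_force: 45.0
```

```bash
python3 mv.py .54,.0145,.0625,-.005
```

```text
t 36.52 tcp [0.5316 0.0146 0.0624] psi -0.005 zax [ 0.  0. -1.] F [-0.2  0.6 -1.1] w 10.0 ff 45.0
(0.54, 0.0145, 0.0625, -0.005) -> [ 0.84  0.   -0.01] yaw -0.0
```

Emit:
{"fn": "send_rows", "kwargs": {"commands": [[0,0.3,0,0,0],[0,0.6,0,0,0],[0,0.9,0,0,0],[0,0.9,0,0,0]]}}

```text
time_s: 37.02
position: [0.5406, 0.0146, 0.0624]
tool_rot: [-3.142, 0.008, -0.001]
contact_force: [-0.6, 0.1, -1.5]
grip_width: 0.101
finger_force: 45.0
```

Emit:
{"fn": "send_rows", "kwargs": {"commands": [[0,0.3,0,0,0],[0,0.6,0,0,0],[0,0.9,0,0,0],[0,0.9,0,0,0]]}}

```text
time_s: 37.52
position: [0.5496, 0.0145, 0.0624]
tool_rot: [-3.141, 0.008, -0.0]
contact_force: [0.4, 0.0, -2.3]
grip_width: 0.103
finger_force: 45.0
```

Emit:
{"fn": "send_rows", "kwargs": {"commands": [[0,0.3,0,0,0],[0,0.6,0,0,0],[0,0.8,0,0,0],[0,0.8,0,0,0]]}}

```text
time_s: 38.02
position: [0.5575, 0.0145, 0.0624]
tool_rot: [-3.142, 0.008, -0.0]
contact_force: [0.7, 0.5, -1.4]
grip_width: 0.104
finger_force: 45.0
```

Emit:
{"fn": "send_rows", "kwargs": {"commands": [[0,0.1,0,0,0],[0,0.2,0,0,0],[0,0.2,0,0,0]]}}

```text
time_s: 38.4
position: [0.5593, 0.0144, 0.0624]
tool_rot: [3.142, -0.008, 0.0]
contact_force: [0.7, 0.3, -0.9]
grip_width: 0.102
finger_force: 45.0
```

Emit:
{"fn": "send_rows", "kwargs": {"commands": [[0,0.1,0,0,0],[0,0.2,0,0,0],[0,0.2,0,0,0]]}}

```text
time_s: 38.78
position: [0.56, 0.0144, 0.0621]
tool_rot: [3.141, -0.008, -0.004]
contact_force: [-3.0, -0.3, 0.2]
grip_width: 0.106
finger_force: 45.0
```

Emit:
{"fn": "send_rows", "kwargs": {"commands": [[0,0.1,0,0,0],[0,0.15,0,0,0],[0,0.15,0,0,0]]}}

```text
time_s: 39.15
position: [0.56, 0.0144, 0.0619]
tool_rot: [3.141, -0.008, -0.008]
contact_force: [-6.9, 0.3, 1.3]
grip_width: 0.101
finger_force: 45.0
```

Home at TCP x = 0.560, where the force rises. Release, rise and get behind the loop.

Emit:
{"fn": "send_rows", "kwargs": {"commands": [[0,-0.25,0,0,0],[0,-0.25,0,0,0],[0.4,-0.25,0,0,0],[0.4,-0.25,0,0,0],[0.4,-0.25,0,0,0]]}}

```text
time_s: 39.78
position: [0.5617, 0.0145, 0.0629]
tool_rot: [-3.141, 0.008, -0.004]
contact_force: [-0.4, 0.6, -0.4]
grip_width: 0.374
finger_force: 0.0
```

Emit:
{"fn": "send_rows", "kwargs": {"commands": [[0.4,0,0,-3,0],[0.4,0,0,-7,0],[0.4,0,0,-12,0],[0.2,0,0,-16,0],[0,0,0,-16,0]]}}

```text
time_s: 40.4
position: [0.5632, 0.0147, 0.226]
tool_rot: [-3.141, 0.009, -0.013]
contact_force: [-0.0, 0.7, -0.5]
grip_width: 0.227
finger_force: 0.0
```

Emit:
{"fn": "send_rows", "kwargs": {"commands": [[0,-5,0,0,0],[0,-10,0,0,0],[0,-13,0,0,0],[0,-13,0,0,0],[0,-13,0,0,0]]}}

```text
time_s: 41.02
position: [0.4316, 0.0151, 0.2223]
tool_rot: [-3.141, 0.009, -0.002]
contact_force: [0.7, -0.1, -0.9]
grip_width: 0.006
finger_force: 0.0
```

```bash
python3 mv.py .44,.0144,.105,-.005
python3 - <<'E'
from h import *
im=robot.capture("scene")[0][:,:,::-1].copy();cv2.imwrite("pics/scene4.png",im)
u,v=(proj("scene",[.54,.016,.08])[0]-[35,30]).astype(int);s=10
I=cv2.resize(im[v:v+55,u:u+70],None,fx=s,fy=s,interpolation=cv2.INTER_CUBIC)
b=proj("scene",[.495,.0144,.1175])[0];cv2.circle(I,tuple(int(k) for k in (b-[u,v]+.5)*s),6,(0,0,255),1)
cv2.imwrite("pics/j.png",I)
E
```

```text
t 41.02 tcp [0.4316 0.0151 0.2223] psi -0.005 zax [ 0.001  0.    -1.   ] F [ 0.7 -0.1 -0.9] w 0.6 ff 0.0
(0.44, 0.0144, 0.105, -0.005) -> [ 0.83  0.07 11.73] yaw -0.0
```

View pics/j.png

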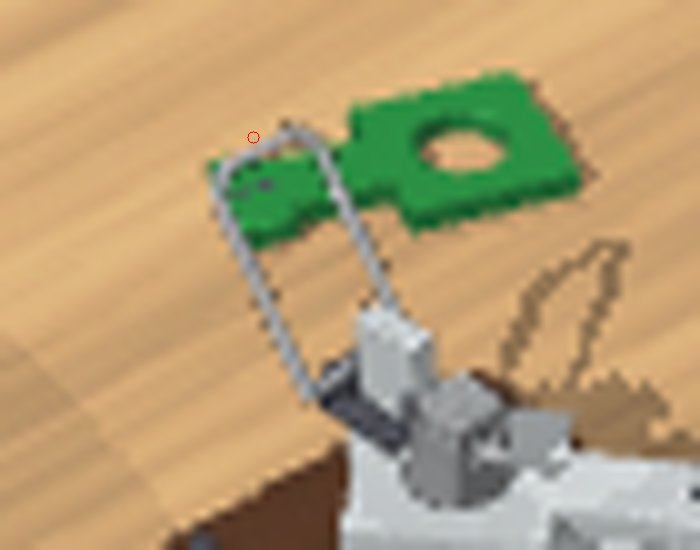

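Picture: the pin is home in the post at about (430,410), with the tip through. The loop's bar is at (258,148), leaning back as predicted.

Emit:
{"fn": "send_rows", "kwargs": {"commands": [[0,0,0,5,0],[0,0,0,10,0],[0,0,0,11.9,0],[0,0,0,11.9,0],[0,0,0,11.9,0]]}}

```text
time_s: 41.7
position: [0.4315, 0.0153, 0.1038]
tool_rot: [-3.141, 0.008, -0.002]
contact_force: [0.3, 0.8, -0.2]
grip_width: 0.002
finger_force: 0.0
```

Emit:
{"fn": "send_rows", "kwargs": {"commands": [[0,2,0,0,0],[0,4,0,0,0],[0,5.5,0,0,0],[0,6.5,0,0,0],[0,7.5,0,0,0]]}}

```text
time_s: 42.32
position: [0.506, 0.0147, 0.1041]
tool_rot: [-3.142, 0.009, -0.002]
contact_force: [-0.5, -0.0, 1.2]
grip_width: 0.005
finger_force: 0.0
```

Emit:
{"fn": "send_rows", "kwargs": {"commands": [[0,0.8,0,0,0],[0,1.6,0,0,0],[0,2.3,0,0,0],[0,3,0,0,0],[0,3.5,0,0,0]]}}

```text
time_s: 42.95
position: [0.5407, 0.0146, 0.1033]
tool_rot: [-3.142, 0.008, -0.0]
contact_force: [-0.4, 1.0, -0.1]
grip_width: 0.004
finger_force: 0.0
```

```bash
python3 mv.py
```

```text
t 42.95 tcp [0.5407 0.0146 0.1033] psi -0.005 zax [ 0.  0. -1.] F [-0.4  1.  -0.1] w 0.4 ff 0.0
```

Past upright. One more small push, then straight up, away and look.

Emit:
{"fn": "send_rows", "kwargs": {"commands": [[0,0.4,0,0,0],[0,0.8,0,0,0],[0,0.8,0,0,0],[0,0.8,0,-4,0],[0,0.8,0,-9,0]]}}

```text
time_s: 43.58
position: [0.547, 0.0144, 0.1935]
tool_rot: [3.142, -0.008, -0.005]
contact_force: [0.1, -0.4, 0.4]
grip_width: 0.006
finger_force: 0.0
```

Emit:
{"fn": "send_rows", "kwargs": {"commands": [[0,0,0,-5,0],[0,-6,0,-7,0],[0,-12,0,-7,0],[0,-12,0,-7,0],[0,-12,0,-7,0]]}}

```text
time_s: 44.2
position: [0.4291, 0.0151, 0.2639]
tool_rot: [3.142, -0.008, 0.003]
contact_force: [0.6, 0.0, 0.2]
grip_width: 0.005
finger_force: 0.0
```

Run:
```python
from h import *
im=robot.capture("scene")[0][:,:,::-1].copy();cv2.imwrite("pics/scene5.png",im)
u,v=(proj("scene",[.57,.016,.06])[0]-[40,30]).astype(int);s=10
cv2.imwrite("pics/k.png",cv2.resize(im[v:v+55,u:u+80],None,fx=s,fy=s,interpolation=cv2.INTER_CUBIC))
```

```text
(no output)
```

View pics/k.png

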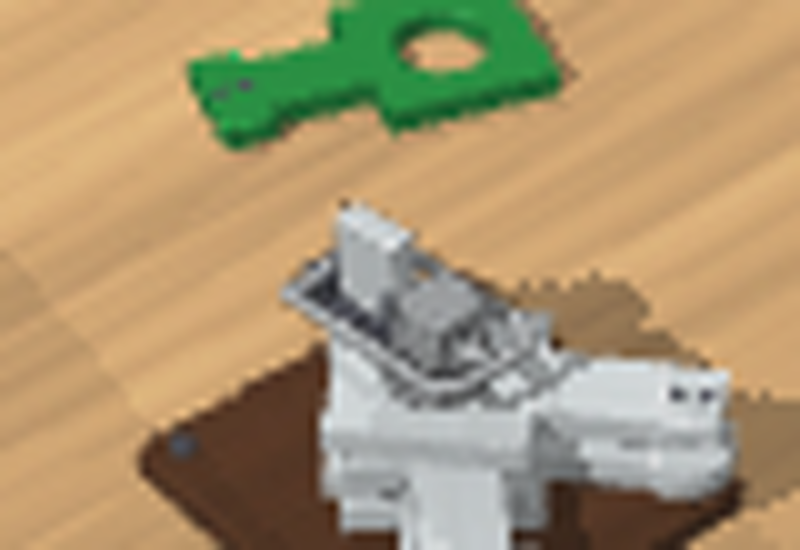

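The loop lies closed around the post, with its bar from (430,390) to (545,325). I'll check that numerically against the predicted closed bar, then hand in.

Run:
```python
from h import *
u,v=(proj("scene",[.57,.016,.06])[0]-[40,30]).astype(int)
for a in(0,.2,.4):
    P=[[.5412+.07*np.cos(a),.0144+s,.064+.07*np.sin(a)] for s in(-.019,.019)]
    print(a,((proj("scene",P)-[u,v]+.5)*10).round(0).tolist())
```

```text
0 [[447.0, 406.0], [546.0, 347.0]]
0.2 [[444.0, 367.0], [544.0, 309.0]]
0.4 [[435.0, 324.0], [536.0, 266.0]]
```

```bash
python3 -c "
from plant import robot
print(robot.hand_in())"
```

```text
the job is handed in; nothing more can be done
None
```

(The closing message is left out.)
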